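# Rack the vented front panel

### The job

Take the vented aluminium front panel out of the wooden rest and push it down into the empty slot of the leaning panel rack, centred between the spring clips, until its lower edge is fully home on the slot floor at both ends like its neighbours, then let go of it. Leave the two stored panels, the torch, the calculator and the wrench where they are.

Things in the scene. Friction and masses are not known exactly. Their poses are not given: they have to be found in the camera images.
- panel: The vented front panel to be racked: an aluminium plate 142 mm wide (its y), 8 mm thick (its x), 128 mm high (its z), about 0.4 kg, with a grid of dark vent holes. It starts upright, 18 mm deep in the groove of the wooden rest. Origin: middle of its lower edge; z points up the plate. Either face may look forward when racked. Its upper 100 mm is free to grip or press.
- panel_top (a point): Middle of the panel's top edge, 128 mm up the plate from its origin.
- panel_left (a point): Panel's lower edge, at its +y corner.
- panel_right (a point): Panel's lower edge, at its -y corner.
- rest: Fixed wooden rest, 90 (x) x 170 (y) x 32 mm high, with a groove 9.6 mm wide and 18 mm deep along its y in which the panel stands with its lower edge 14 mm above the bench. Origin: centre of its underside.
- rack: Fixed low aluminium rack, 240 mm long (its x), 192 mm wide (its y, over the side handles, which are 54 mm high). Three equal, parallel leaning slots in a row at x = -60, 0 and +60 mm; two hold stored panels, one is empty; which one varies. Measured square to the plates, neighbours leave 45 mm clear on each side. Origin: centre of its underside, on the bench.
- seat_empty: The empty slot. Origin: middle of its floor, 54 mm above the bench. Its z points out of the mouth, leaning 28 degrees from vertical to the rack's -x side (the robot's right): a panel is pushed in along -z, down and to the robot's left. Its y runs level along the slot; its x is the racked panel's normal. A panel fully home stands at x = y = z = 0 here, axes parallel; centre it in y by eye to about 1 cm.
- empty_mouth (a point): Middle of the empty slot's mouth, 50 mm from the slot floor along the slot. The slot has two clips, each 22 mm wide, at y = +48 and -48 mm in the slot's frame; between and beyond them it is open. At the mouth the clips are flared to 21 mm (slot x from -11 to +10.5 mm), narrowing downwards.
- clip_left (a point): The +y clip's spring nose in the empty slot (slot x = 1.5, y = 48, z = 20 mm). Each clip has a rigid black jaw (face at slot x = -4 mm, z = 0 to 40 mm) and a bent steel leaf, pushed back 2.5 mm by the panel. Pushing the panel home past both noses takes about 5 to 20 N in all; its weight alone does not do it. The clips then hold it by friction.
- clip_right (a point): The same for the -y clip (slot x = 1.5, y = -48, z = 20 mm).
- stored_b: Stored front panel with a dark display window, same size and frame as the vented panel, fully home in one of the other two slots. Leave it alone.
- stored_c: Stored front panel with three round black holes, same size and frame as the vented panel, fully home in one of the other two slots. Leave it alone.
- torch: Aluminium torch standing upright on the bench, 35 mm across, 118 mm high. Origin: centre of its underside. Leave it alone.
- calculator: Black pocket calculator lying on the bench, 120 (x) x 68 (y) x 14 mm. Origin: centre of its underside. Leave it alone.
- wrench: Small steel wrench lying on the bench, 150 mm long along its x, 26 mm wide, 8 mm thick. Origin: centre of its underside. Leave it alone.
Mind the look-alikes: they are no part of the job. Leave any orange or pink look-alike of the panel alone.

How it is judged:
At the end, for the whole second after the job is handed in: The vented panel stands in the empty slot between both spring clips, both ends of its lower edge within 3 mm of the slot floor, in line with the slot within 5 mm across its thickness and 5 degrees, centred along the slot within 12 mm, let go and at rest (z of each of panel_left, panel_right in the frame of seat_empty below 0.003 m and z of panel in the frame of seat_empty above -0.003 m and x of panel in the frame of seat_empty between -0.005 and 0.005 m and y of panel in the frame of seat_empty between -0.012 and 0.012 m and angle between the z axis of panel and the z axis of seat_empty, either way round below 0.09 rad and linear speed of panel below 0.01 m/s); the robot touches nothing.
It fails at once if a stored panel is shifted by more than 6 mm (distance of any of stored_b, stored_c from where it was at the start of the episode above 0.006 m).
It fails at once if the torch, the calculator or the wrench is shifted by more than 20 mm or the torch is tipped over (distance of any of torch, calculator, wrench from where it was at the start of the episode above 0.02 m or angle between torch's own z axis and vertical above 0.3 rad).
It also fails if it takes over 48 s, if anything falls off the work surface, if the arm or the gripper's body presses on something with over 40 N, if the wrist force passes 120 N, or if a joint passes its speed limit or range.

### The arm

A 6-joint arm with a two-finger parallel gripper is mounted at the origin on the work surface. World frame = base frame: x ahead of the robot, y to its left, z up, the work surface at z = 0. Lengths are in m, angles in rad, forces in N, time in s.
With the tool pointing down it reaches from about 0.4 to 0.825 m from the base axis. Payload 7 kg.
Tool frame: the origin (TCP) lies midway between the tips of the shut fingers; the grasp point (between the pads) lies 19 mm behind it; z points along the fingers, y is the line along which they close (so a half turn about z gives the same grasp; the last joint's range is limited). The gripper opens to 88 mm and grips with 3 to 60 N. Pads are 19 mm wide; open, the fingers measure 130 mm over their backs; the gripper's body (78 mm by 193 mm) begins 47 mm behind the grasp point.
Start: joints at [1.45, 0.359, 0.012, 0, -1.224, -0.288], TCP at [0.268, 0.619, 0.227] pointing down, gripper open.
Joint ranges: [-3.07, 3.07], [-1.43, 2.12], [-1.02, 1.25], [-3.03, 1.67], [-3.05, -0], [-3.03, 3.03]. Speed limits (rad/s): [2.39, 2.39, 3.01, 3.14, 3.14, 3.14].

### API

Orientations are given as [roll, pitch, yaw] about the fixed x, y, z axes, in that order (R = Rz(yaw) Ry(pitch) Rx(roll)).
In Python, from station import get_state, grab_frame, calibration, job_done, boxes_of, regions_of, spot_point gives the robot as it stands. The module is installed in compiled form; this text tells all that it offers.
- The arm moves only by the tool arm_command, never from a script. Its argument "commands" is a list of rows, each an object of numbers: "tx", "ty", "tz": the shift along the tool's x, y, z each as a share of 25 cm, from -1 to 1; "twist": the turn about the tool's z as a share of 180 degrees, from -1 to 1. A call has exactly 8 rows; each row is the pose to reach, as a shift and turn from the pose commanded when the call began, along the tool's axes at that moment, turning the shorter way round; what a row does not reach only later rows make up. A row lasts 1/12 s, in which the tool goes at most 41.7 mm and 7.16 degrees, less where a joint would pass 70% of its speed; a pose out of reach is approached as far as the arm can. A call with a number of a shift or a turn outside -1 to 1 is refused whole. A call with a gripper value outside its range is refused whole. "claw" is the opening, from 0 (shut) to 1 (fully open), set as the call begins (left out, the last holds). The fingers move at their own pace and stop on an object; "grip_force" is the grip in N (left out, the last holds). Time passes only in rows, so rows that repeat a pose let the fingers close, or fill a call up. It gives the time, the measured TCP pose, the force, the opening and the grip force at its end, in the units of the state.
- get_state(): the state, without advancing time (a new reading comes with each control period).
- grab_frame(name): name is "side" or "top"; returns the picture (384x512x3 uint8, red, green, blue); there is no depth.
- calibration(name): a dict with "camera_matrix" (3x3 intrinsics, pixels), "extrinsics" (4x4, takes a point from camera to world coordinates). Camera axes: x right, y down, z forward; pixel columns grow to the right and rows downward; lengths in m; the calibration is good to about 2 mm. A picture is of the moment at which its call begins. calibration takes no time and is no camera call.
- job_done(): hands the job in; it is judged then, once.
Trained networks look in the newest picture that a camera, given by its name, has taken for a name from the list of things; names that differ only in an ending like _2 or _b are one class to them, and where a whole thing is asked for, a point or a joint stands for the part that bears it (a point fixed in the world has none). Each returns a list of dicts, best first, with "score" (0 to 1); they miss things now and then, are a little off and sometimes report something else, mostly with a low value. They report only what shows in the picture. A call takes as long as a camera call. They do not tell look-alikes from the thing itself.
- boxes_of(query, camera): "rect" ([left, top, right, bottom] in pixels, round what is visible of it).
- regions_of(query, camera): "region" (384x512 bool, what is visible of it) and "rect" ([left, top, right, bottom] in pixels, round what is visible of it).
- spot_point(query, camera): "uv" ([column, row] in pixels: a listed point, or the origin of a listed thing).
The state is a dict: "t": time; "q": joint angles; "qd": joint speeds; "joint_efforts": joint torques, N m; "eef_pos": TCP position; "ee_rot": TCP orientation; "force": force on the tool from outside, world axes, zero at the start; "moment": the same for the moment, N m; "width": finger opening in m; "gripper_force": force on a finger pad.
Only numpy, scipy, OpenCV 4.12 (cv2) and the standard library are available. Lean on these libraries where they do the work, as an engineer would, in place of code of your own. Each camera call takes 0.05 s, during which the arm holds its last target. There are 200 camera calls.

## Working session

There is one attempt and no reset: what is moved stays moved. The work goes in short steps, Python scripts to look and compute and a tool call to move; the robot and the scene stay as the last step left them, time stands still between calls to the robot, and variables do not carry over. Pictures are saved under pics/ and viewed, at most 10 in all, crops included, and the job is handed in when it is done.

Besides the shell and the picture viewer there is one more tool, called after ">>>" as name([rows], argument=value, ...), one row to a line, values as JSON. arm_command: Moves the arm, as the interface text tells. Shift numbers are shares of 25 cm and turn numbers shares of 180 degrees, none past 1 either way. Its arguments: {"type":"object","properties":{"commands":{"type":"array"},"claw":{"type":"number"},"grip_force":{"type":"number"}},"required":["commands"]}

```bash
mkdir -p pics; python3 - <<'E'
from station import *
import cv2,numpy as np
s=get_state();print(s['t'],s['eef_pos'],s['ee_rot'],s['q'],s['width'])
ims=[]
for c in("side","top"):
    im=grab_frame(c);cv2.imwrite(f"pics/{c}0.png",im[:,:,::-1])
    k=calibration(c);print(c,k['camera_matrix'].round(1).tolist(),k['extrinsics'].round(4).tolist())
    for q in("panel","rest","rack","stored_b","torch","calculator","wrench"):
        print(q,[(np.round(d['rect']).tolist(),round(d['score'],2)) for d in boxes_of(q,c)][:4])
    for q in("panel","panel_top","panel_left","panel_right","rest","rack","seat_empty","empty_mouth","clip_left","clip_right","stored_b","stored_c","torch"):
        print(q,[(np.round(d['uv'],1).tolist(),round(d['score'],2)) for d in spot_point(q,c)][:3])
print(get_state()['t'])
E
```

```text
0.0 [0.26814651 0.61890412 0.22560344] [ 3.13990160e+00 -1.38023787e-04 -4.08934270e-01] [ 1.45008572e+00  3.59397043e-01  1.10380998e-02 -3.70389203e-04
 -1.22409794e+00 -2.88097634e-01] 0.08782704551773848
side [[423.4, 0.0, 258.7], [0.0, 423.4, 196.7], [0.0, 0.0, 1.0]] [[0.9224, -0.2063, 0.3266, 0.2029], [-0.386, -0.4581, 0.8007, -0.8596], [-0.0156, -0.8646, -0.5022, 0.6266], [0.0, 0.0, 0.0, 1.0]]
panel [([212.0, 194.0, 259.0, 256.0], 0.92), ([152.0, 256.0, 217.0, 351.0], 0.85), ([252.0, 223.0, 314.0, 287.0], 0.83), ([363.0, 205.0, 390.0, 288.0], 0.66)]
rest [([239.0, 261.0, 329.0, 316.0], 0.94), ([207.0, 141.0, 261.0, 183.0], 0.44), ([254.0, 221.0, 314.0, 294.0], 0.38)]
rack [([182.0, 169.0, 266.0, 199.0], 0.68)]
stored_b [([205.0, 141.0, 260.0, 181.0], 0.95), ([194.0, 137.0, 250.0, 178.0], 0.76)]
torch [([271.0, 181.0, 284.0, 224.0], 0.94)]
calculator [([317.0, 200.0, 362.0, 231.0], 0.78)]
wrench [([255.0, 220.0, 315.0, 294.0], 0.71), ([288.0, 176.0, 322.0, 199.0], 0.68)]
panel [([189.4, 325.3], 0.94), ([337.7, 339.3], 0.88), ([281.5, 281.0], 0.75)]
panel_top [([234.4, 201.0], 0
[... 1261 characters left out ...]
97), ([338.9, 287.2], 0.79), ([397.6, 190.4], 0.78)]
panel_top [([256.0, 212.1], 0.94), ([349.7, 298.2], 0.94), ([350.1, 99.2], 0.7)]
panel_left [([230.6, 227.4], 0.88), ([380.1, 208.0], 0.82), ([328.6, 267.1], 0.8)]
panel_right [([312.0, 105.8], 0.81), ([412.7, 167.8], 0.72), ([351.6, 317.8], 0.72)]
rest [([327.4, 200.4], 0.96)]
rack [([227.4, 156.3], 0.59), ([146.5, 177.7], 0.49)]
seat_empty []
empty_mouth [([98.4, 179.1], 0.82)]
clip_left [([95.0, 201.2], 0.76), ([340.9, 190.7], 0.38)]
clip_right [([94.9, 156.2], 0.67)]
stored_b [([148.5, 179.0], 0.75), ([118.8, 181.8], 0.7)]
stored_c [([148.5, 179.0], 0.75), ([118.8, 181.8], 0.7)]
torch [([226.7, 155.2], 0.66), ([97.0, 176.2], 0.41)]
2.1
```

```bash
python3 - <<'E'
import cv2
for c in("side","top"):
    im=cv2.imread(f"pics/{c}0.png");cv2.imwrite(f"pics/{c}0b.png",cv2.resize(im,(800,600),interpolation=cv2.INTER_CUBIC))
E
```

```text
(no output)
```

View pics/side0b.png

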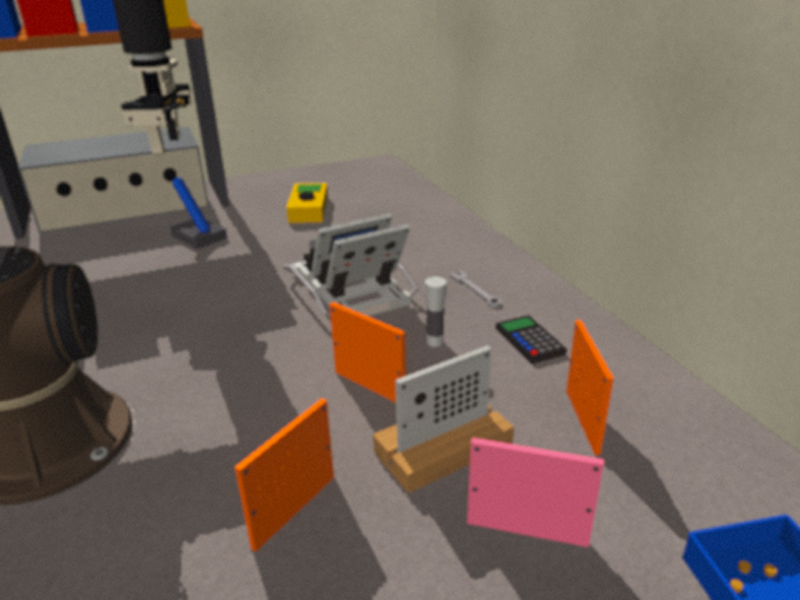

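View pics/top0b.png

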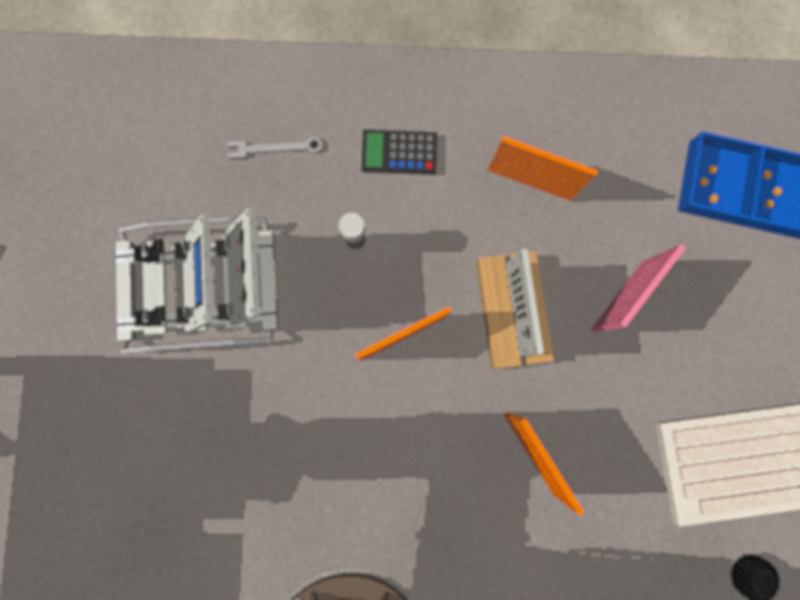

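The side view shows the vented panel in the rest at about (444,400) in the scaled picture. The rack is at (355,265), and a torch stands between them. From the top, the rack is at (195,285) with its empty slot leftmost at about (150,285), and the panel's top edge runs (525,250) to (540,355). The orange and pink plates are look-alikes.

```bash
cat > h.py <<'E'
import numpy as np,cv2
from scipy.optimize import least_squares
from station import calibration
def proj(c,P):
    k=calibration(c);E=np.linalg.inv(k['extrinsics']);p=np.atleast_2d(P)@E[:3,:3].T+E[:3,3]
    q=p@k['camera_matrix'].T;return q[:,:2]/q[:,2:]
def pose(v,P):
    c,s=np.cos(v[2]),np.sin(v[2]);P=np.atleast_2d(P).astype(float)
    return np.c_[c*P[:,0]-s*P[:,1]+v[0],s*P[:,0]+c*P[:,1]+v[1],P[:,2]]
a=np.radians(28);S,C=np.sin(a),np.cos(a)
def slot(x0,P):  # slot frame -> rack frame
    P=np.atleast_2d(P).astype(float);return np.c_[x0+C*P[:,0]-S*P[:,2],P[:,1],.054+S*P[:,0]+C*P[:,2]]
def fit(v0,obs):
    f=lambda v:np.concatenate([(proj(c,pose(v,P))-uv).ravel() for c,P,uv in obs])
    r=least_squares(f,v0,loss='soft_l1');return r.x,f(r.x).reshape(-1,2).round(1)
box=lambda t,w,h,z0=0:np.array([[x,y,z] for z in(z0,z0+h) for x in(-t/2,t/2) for y in(-w/2,w/2)])
ED=[(0,1),(0,2),(1,3),(2,3),(4,5),(4,6),(5,7),(6,7),(0,4),(1,5),(2,6),(3,7)]
def draw(im,c,W,col,s):
    p=((proj(c,W)+.5)*s).astype(int)
    for i,j in ED: cv2.line(im,p[i].tolist(),p[j].tolist(),col,1,cv2.LINE_AA)
E
python3 - <<'E'
from h import *
rk,e=fit([.43,.33,np.pi/2],[("top",slot(.06,[0,0,.05]),[98.4,179.1]),("top",slot(.06,[[.0015,.048,.02],[.0015,-.048,.02]]),[[95,201.2],[94.9,156.2]]),
 ("top",slot(.0,[0,0,0]),[118.8,181.8]),("top",slot(-.06,[0,0,0]),[148.5,179]),("side",slot(-.06,[0,0,0]),[229,175.8])])
print("rack",rk,e.tolist())
k=1/1.5625
# panel top edge centre-line ends, top; corners, side ; rest origin
pn,e2=fit([.4,-.22,np.pi/2+.1],[("top",[[0,-.071,.142],[0,.071,.142]],np.array([[527,250],[537,355]])*k),
 ("side",[[0,.071,.142],[0,-.071,.142]],np.array([[398,379],[490,351]])*k),("top",[[0,0,0]],[327.4,200.4])])
print("panel as far=-y",pn,e2.tolist())
np.save("rk.npy",rk);np.save("pn.npy",pn)
o=[]
for c,w,r in(("top",rk,(60,120,200,240)),("side",rk,(170,125,290,229)),("top",pn,(290,140,370,250)),("side",pn,(220,200,340,330))):
    s=4;im=cv2.resize(cv2.imread(f"pics/{c}0.png"),None,fx=s,fy=s,interpolation=cv2.INTER_CUBIC)
    for x0 in(-.06,0): draw(im,c,pose(rk,slot(x0,box(.008,.142,.128))),(0,0,255),s)
    draw(im,c,pose(rk,slot(.06,box(.0215,.118,.05))),(0,255,255),s)
    draw(im,c,pose(pn,box(.008,.142,.128,.014)),(0,0,255),s)
    draw(im,c,pose(pn,box(.09,.17,.032)),(0,255,0),s)
    o.append(im[r[1]*s:r[3]*s,r[0]*s:r[2]*s])
fitp=lambda i:cv2.copyMakeBorder(i[:300,:400] if 0 else cv2.resize(i,None,fx=min(300/i.shape[0],400/i.shape[1]),fy=min(300/i.shape[0],400/i.shape[1])),0,0,0,0,0)
def pad(i): i=fitp(i);return cv2.copyMakeBorder(i,0,300-i.shape[0],0,400-i.shape[1],0)
o=[pad(i) for i in o]
cv2.imwrite("pics/ov.png",np.vstack([np.hstack(o[:2]),np.hstack(o[2:])]))
E
```

```text
rack [0.53683166 0.24889341 1.63605083] [[-1.0, -0.8], [-0.3, 0.3], [0.4, 3.1], [2.3, -1.2], [-1.0, 0.5], [0.8, 2.0]]
panel as far=-y [ 0.50988867 -0.23801307  1.66187515] [[0.3, -0.1], [0.4, 0.1], [-2.3, 0.2], [0.3, -2.0], [0.0, -0.7]]
```

View pics/ov.png

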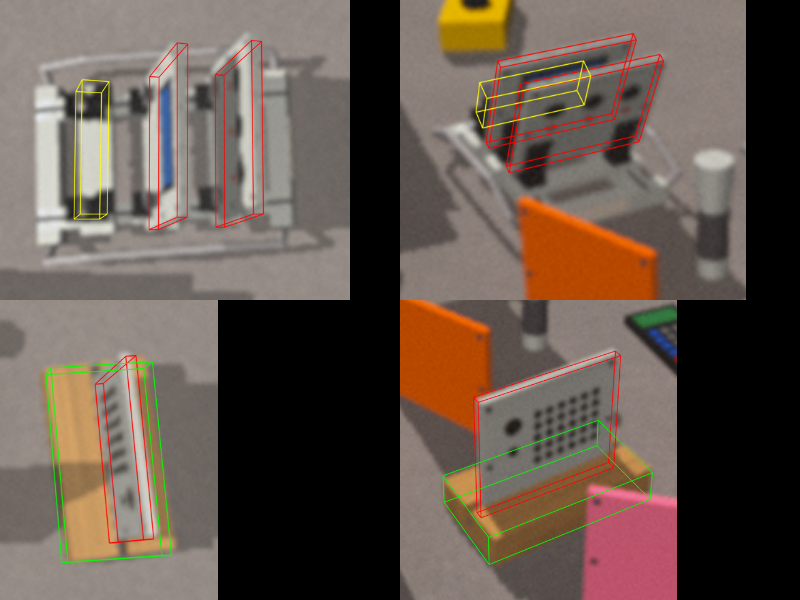

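The overlay shows the fits are within a few mm. The rack and panel models sit slightly left of the picture in the top view, so I'll take clean crops for corner picks.

```bash
python3 - <<'E'
from h import *
T=cv2.imread("pics/top0.png");Sd=cv2.imread("pics/side0.png")
def cr(im,x,y,w=80,h=60): # 5x -> 400x300
    o=cv2.resize(im[y:y+h,x:x+w],(400,300),interpolation=cv2.INTER_CUBIC)
    for i in range(0,w,10): cv2.line(o,(i*5,0),(i*5,4 if i%50 else 9),(0,0,255),1)
    for i in range(0,h,10): cv2.line(o,(0,i*5),(4,i*5),(0,0,255),1)
    return o
# rack top is rows 132-232: 4x
a=cv2.resize(T[130:230,70:180],(440,400),interpolation=cv2.INTER_CUBIC)
b=cv2.resize(T[155:240,300:360],(240,340),interpolation=cv2.INTER_CUBIC)
c=cv2.resize(Sd[135:200,180:270],(360,260),interpolation=cv2.INTER_CUBIC)
d=cv2.resize(Sd[218:308,240:330],(340,340),interpolation=cv2.INTER_CUBIC)
m=np.zeros((600,800,3),np.uint8)
m[:400,:440]=a;m[:260,440:800]=c;m[260:600,460:800]=d
m[400:600,:440]=0;m[400:600,0:340]=cv2.rotate(b,cv2.ROTATE_90_CLOCKWISE)[:200]
cv2.imwrite("pics/cr.png",m)
E
```

```text
(no output)
```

View pics/cr.png

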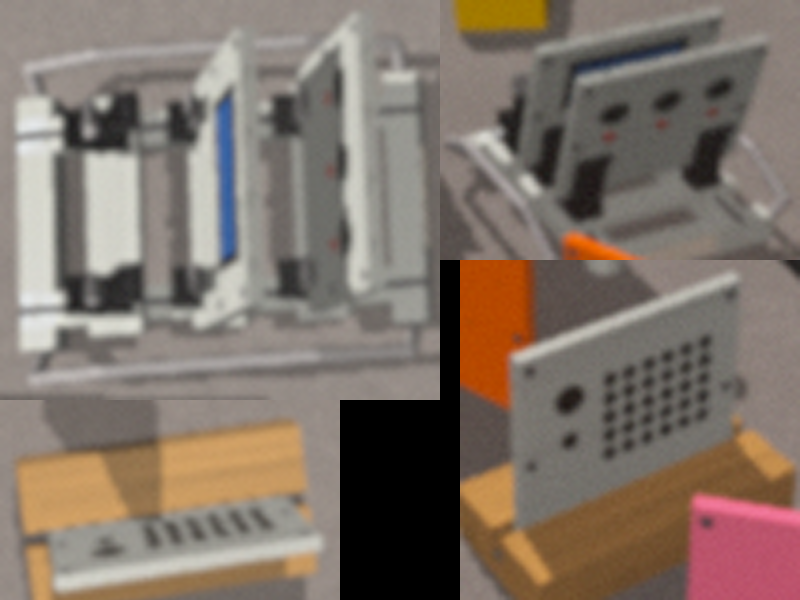

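The crops show the stored panels' top edges, the empty slot's black clips at about (95,120) and (95,290), and the panel's bright top edge. I'll refit using these corners.

```bash
cat > fit2.py <<'E'
from h import *
A=np.array
t=lambda p:(A(p)+.5)/4-.5+[70,130]
s=lambda p:(A(p)-[440,0]+.5)/4-.5+[180,135]
d=lambda p:(A(p)-[460,260]+.5)/3.778-.5+[240,218]
top=[[0,-.071,.128],[0,.071,.128]]  # far, near
rk,e=fit([.53,.25,1.6],[("top",slot(.0,top),t([[239,30],[246,320]])),("top",slot(-.06,top),t([[355,14],[363,290]])),
 ("side",slot(0,top),s([[722,11],[540,48]])),("side",slot(-.06,top),s([[767,39],[575,83]])),
 ("top",slot(.06,[0,0,.05]),A([[98.4,179.1]])),("top",slot(.06,[[.0015,.048,.02],[.0015,-.048,.02]]),A([[95,201.2],[94.9,156.2]]))])
print("rack",rk,e.tolist())
tp=[[0,-.071,.142],[0,.071,.142]]
pn,e=fit([.5,-.24,1.7],[("top",tp,A([[335.5,159.75],[345,225.5]])),("side",tp,d([[738,277],[512,357]]))])
print("panel",pn,e.tolist())
np.save("rk.npy",rk);np.save("pn.npy",pn)
print("seat",pose(rk,slot(.06,[[0,0,0],[0,0,.04]])),"yaw panel deg",np.degrees(pn[2]),np.degrees(rk[2]))
print("slot y",np.cos(rk[2]+np.pi/2),np.sin(rk[2]+np.pi/2))
E
python3 fit2.py
```

```text
rack [0.53769185 0.25191624 1.66365688] [[0.7, -1.5], [0.7, -4.5], [1.4, 0.7], [1.9, 0.9], [0.8, -0.9], [-0.0, -0.2], [-0.5, -0.7], [-0.3, -1.0], [-2.4, -0.8], [-1.0, 0.5], [-1.5, 3.3]]
panel [ 0.51110825 -0.2370666   1.70540999] [[0.1, -0.3], [0.1, 1.0], [0.1, -0.6], [0.2, -0.2]]
seat [[0.53212822 0.31165774 0.054     ]
 [0.53386953 0.29295978 0.0893179 ]] yaw panel deg 97.71279502940999 95.32051796800158
slot y -0.9956915558688443 -0.09272715660193706
```

```bash
cat > go.py <<'E'
import sys,numpy as np
from station import get_state
# usage: go.py x y z yawdeg ; prints tool-axis shares from current pose
s=get_state();p=np.array(s['eef_pos']);y=s['ee_rot'][2]
x,yy,z,w=map(float,sys.argv[1:5]);d=np.array([x,yy,z])-p
tx=d[0]*np.cos(y)+d[1]*np.sin(y);ty=d[0]*np.sin(y)-d[1]*np.cos(y)
dw=(w-np.degrees(y)+180)%360-180
print("t",round(s['t'],2),"pos",p.round(4),"rpy",np.round(s['ee_rot'],3),"F",np.round(s['force'],1),"w",round(s['width'],4))
print("shares",np.round(np.array([tx,ty,-d[2]])/.25,3),"twist",round(-dw/180,4),"rows",np.linalg.norm(d)/.0417)
E
python3 go.py .42 .25 .24 7.7
```

```text
t 2.1 pos [0.2683 0.6193 0.2266] rpy [ 3.142  0.    -0.409] F [-0.1  0.4  0.6] w 0.0878
shares [ 1.144  1.114 -0.054] twist -0.1729 rows 9.58010474430718
```

>>> arm_command([
  {"tx": 0.9, "ty": 0.9, "tz": -0.05, "twist": -0.172},
  {"tx": 0.9, "ty": 0.9, "tz": -0.05, "twist": -0.172},
  {"tx": 0.9, "ty": 0.9, "tz": -0.05, "twist": -0.172},
  {"tx": 0.9, "ty": 0.9, "tz": -0.05, "twist": -0.172},
  {"tx": 0.9, "ty": 0.9, "tz": -0.05, "twist": -0.172},
  {"tx": 0.9, "ty": 0.9, "tz": -0.05, "twist": -0.172},
  {"tx": 0.9, "ty": 0.9, "tz": -0.05, "twist": -0.172},
  {"tx": 0.9, "ty": 0.9, "tz": -0.05, "twist": -0.172},
], claw=1)

```text
t: 2.77
eef_pos: [0.3858, 0.3204, 0.2397]
ee_rot: [-3.141, -0.0, 0.131]
force: [-0.0, -0.1, 0.3]
width: 0.0879
gripper_force: 0.0
```

```bash
python3 go.py .511 -.237 .22 7.7
```

```text
t 2.77 pos [0.3858 0.3204 0.2397] rpy [-3.141 -0.     0.131] F [-0.  -0.1  0.3] w 0.0879
shares [0.205 2.276 0.079] twist -0.0011 rows 13.70710158319015
```

>>> arm_command([
  {"tx": 0.1, "ty": 1.0},
  {"tx": 0.1, "ty": 1.0},
  {"tx": 0.1, "ty": 1.0},
  {"tx": 0.1, "ty": 1.0},
  {"tx": 0.1, "ty": 1.0},
  {"tx": 0.1, "ty": 1.0},
  {"tx": 0.1, "ty": 1.0},
  {"tx": 0.1, "ty": 1.0},
])

```text
invalid input
```

>>> arm_command([
  {"tx": 0.1, "ty": 1.0},
  {"tx": 0.1, "ty": 1.0},
  {"tx": 0.1, "ty": 1.0},
  {"tx": 0.1, "ty": 1.0},
  {"tx": 0.1, "ty": 1.0},
  {"tx": 0.1, "ty": 1.0},
  {"tx": 0.1, "ty": 1.0},
  {"tx": 0.1, "ty": 1.0},
])

```text
invalid input
```

```bash
python3 go.py .511 -.237 .107 7.7
```

```text
t 2.77 pos [0.3858 0.3204 0.2397] rpy [-3.141 -0.     0.131] F [-0.  -0.1  0.3] w 0.0879
shares [0.205 2.276 0.531] twist -0.0011 rows 14.063591326292753
```

>>> arm_command([
  {"tx": 0.1, "ty": 1.0, "tz": 0, "twist": 0},
  {"tx": 0.1, "ty": 1.0, "tz": 0, "twist": 0},
  {"tx": 0.1, "ty": 1.0, "tz": 0, "twist": 0},
  {"tx": 0.1, "ty": 1.0, "tz": 0, "twist": 0},
  {"tx": 0.1, "ty": 1.0, "tz": 0, "twist": 0},
  {"tx": 0.1, "ty": 1.0, "tz": 0, "twist": 0},
  {"tx": 0.1, "ty": 1.0, "tz": 0, "twist": 0},
  {"tx": 0.1, "ty": 1.0, "tz": 0, "twist": 0},
])

```text
t: 3.43
eef_pos: [0.4432, 0.0767, 0.2393]
ee_rot: [-3.141, -0.001, 0.127]
force: [1.0, -0.1, -0.5]
width: 0.0878
gripper_force: 0.0
```

>>> arm_command([
  {"tx": 0.1, "ty": 1.0, "tz": 0, "twist": 0},
  {"tx": 0.1, "ty": 1.0, "tz": 0, "twist": 0},
  {"tx": 0.1, "ty": 1.0, "tz": 0, "twist": 0},
  {"tx": 0.1, "ty": 1.0, "tz": 0, "twist": 0},
  {"tx": 0.1, "ty": 1.0, "tz": 0, "twist": 0},
  {"tx": 0.1, "ty": 1.0, "tz": 0, "twist": 0},
  {"tx": 0.1, "ty": 1.0, "tz": 0, "twist": 0},
  {"tx": 0.1, "ty": 1.0, "tz": 0, "twist": 0},
])

```text
t: 4.1
eef_pos: [0.5009, -0.1667, 0.2384]
ee_rot: [-3.141, 0.001, 0.129]
force: [0.7, -0.1, -0.6]
width: 0.0875
gripper_force: 0.0
```

```bash
python3 go.py .511 -.237 .107 7.7
```

```text
t 4.1 pos [ 0.5009 -0.1667  0.2384] rpy [-3.141e+00  1.000e-03  1.290e-01] F [ 0.7 -0.1 -0.6] w 0.0875
shares [0.004 0.284 0.525] twist -0.0018 rows 3.581171287522416
```

>>> arm_command([
  {"tx": 0, "ty": 0.28, "tz": 0, "twist": -0.002},
  {"tx": 0, "ty": 0.28, "tz": 0, "twist": -0.002},
  {"tx": 0, "ty": 0.28, "tz": 0.1, "twist": -0.002},
  {"tx": 0, "ty": 0.28, "tz": 0.2, "twist": -0.002},
  {"tx": 0, "ty": 0.28, "tz": 0.3, "twist": -0.002},
  {"tx": 0, "ty": 0.28, "tz": 0.4, "twist": -0.002},
  {"tx": 0, "ty": 0.28, "tz": 0.525, "twist": -0.002},
  {"tx": 0, "ty": 0.28, "tz": 0.525, "twist": -0.002},
])

```text
t: 4.77
eef_pos: [0.5066, -0.232, 0.1027]
ee_rot: [-3.138, 0.008, 0.139]
force: [-0.9, -0.3, -0.2]
width: 0.0875
gripper_force: 0.0
```

```bash
python3 go.py .511 -.237 .107 7.7; python3 - <<'E'
from h import *
from station import *
o=[]
for c,r in(("top",(290,130,390,250)),("side",(210,170,350,310))):
    im=grab_frame(c)[:,:,::-1];o.append(cv2.resize(im[r[1]:r[3],r[0]:r[2]],(400,480 if c=="top" else 400),interpolation=cv2.INTER_CUBIC)[:400])
cv2.imwrite("pics/g1.png",np.hstack(o))
E
```

```text
t 4.77 pos [ 0.5066 -0.232   0.1027] rpy [-3.138  0.008  0.139] F [-0.9 -0.3 -0.2] w 0.0875
shares [ 0.014  0.022 -0.017] twist 0.0015 rows 0.18956943844420016
```

View pics/g1.png

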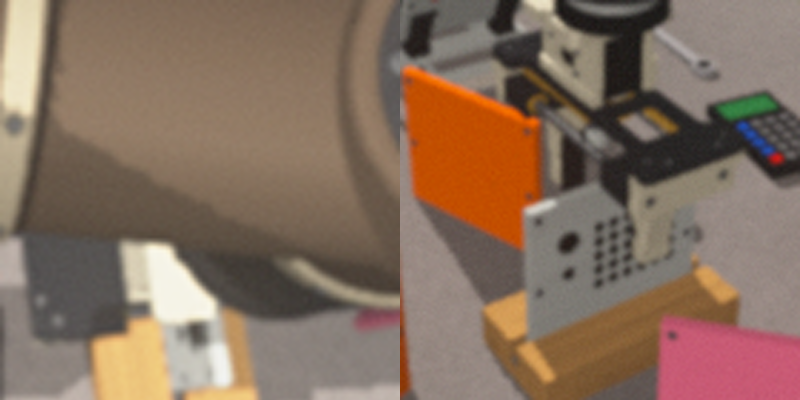

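The fingers straddle the panel, with the near fingertip in front of its face around (650,240). Now I'll fine-correct and close.

>>> arm_command([
  {"tx": 0.014, "ty": 0.02, "tz": 0, "twist": 0},
  {"tx": 0.014, "ty": 0.02, "tz": 0, "twist": 0},
  {"tx": 0.014, "ty": 0.02, "tz": 0, "twist": 0},
  {"tx": 0.014, "ty": 0.02, "tz": 0, "twist": 0},
  {"tx": 0.014, "ty": 0.02, "tz": 0, "twist": 0},
  {"tx": 0.014, "ty": 0.02, "tz": 0, "twist": 0},
  {"tx": 0.014, "ty": 0.02, "tz": 0, "twist": 0},
  {"tx": 0.014, "ty": 0.02, "tz": 0, "twist": 0},
], claw=0, grip_force=30)

```text
t: 5.53
eef_pos: [0.5138, -0.2396, 0.1079]
ee_rot: [3.142, -0.0, 0.138]
force: [0.6, -0.3, 0.1]
width: 0.0398
gripper_force: 0.0
```

```bash
python3 go.py .511 -.237 .107 7.7
```

```text
t 5.53 pos [ 0.5138 -0.2396  0.1079] rpy [ 3.142 -0.     0.138] F [ 0.6 -0.3  0.1] w 0.0398
shares [-0.01  -0.012  0.004] twist 0.001 rows 0.09363326447685734
```

>>> arm_command([
  {"tx": -0.01, "ty": -0.012, "tz": 0, "twist": 0},
  {"tx": -0.01, "ty": -0.012, "tz": 0, "twist": 0},
  {"tx": -0.01, "ty": -0.012, "tz": 0, "twist": 0},
  {"tx": -0.01, "ty": -0.012, "tz": 0, "twist": 0},
  {"tx": -0.01, "ty": -0.012, "tz": 0, "twist": 0},
  {"tx": -0.01, "ty": -0.012, "tz": 0, "twist": 0},
  {"tx": -0.01, "ty": -0.012, "tz": 0, "twist": 0},
  {"tx": -0.01, "ty": -0.012, "tz": 0, "twist": 0},
])

```text
t: 6.2
eef_pos: [0.5111, -0.2371, 0.1079]
ee_rot: [3.141, -0.0, 0.138]
force: [-0.1, -3.0, -0.8]
width: 0.0079
gripper_force: 30.0
```

```bash
python3 go.py .511 -.237 .107 7.7; python3 -c "
from station import get_state;s=get_state();print(s['gripper_force'],s['moment'])"
```

```text
t 6.2 pos [ 0.5111 -0.2371  0.1079] rpy [ 3.141 -0.     0.138] F [-0.1 -3.  -0.8] w 0.0079
shares [-0.    -0.     0.003] twist 0.0012 rows 0.02117848546192019
29.960953295230865 [-0.89196371 -0.1409776   0.23140337]
```

>>> arm_command([
  {"tx": 0, "ty": 0, "tz": -0.05, "twist": 0},
  {"tx": 0, "ty": 0, "tz": -0.1, "twist": 0},
  {"tx": 0, "ty": 0, "tz": -0.2, "twist": 0},
  {"tx": 0, "ty": 0, "tz": -0.35, "twist": 0},
  {"tx": 0, "ty": 0, "tz": -0.5, "twist": 0},
  {"tx": 0, "ty": 0, "tz": -0.65, "twist": 0},
  {"tx": 0, "ty": 0, "tz": -0.8, "twist": 0},
  {"tx": 0, "ty": 0, "tz": -0.8, "twist": 0},
])

```text
t: 6.87
eef_pos: [0.5135, -0.238, 0.3157]
ee_rot: [3.137, -0.01, 0.138]
force: [1.7, -1.0, -1.3]
width: 0.008
gripper_force: 30.0
```

```bash
python3 go.py .534 .292 .305 5.3
```

```text
t 6.87 pos [ 0.5135 -0.238   0.3157] rpy [ 3.137 -0.01   0.138] F [ 1.7 -1.  -1.3] w 0.008
shares [ 0.373 -2.088  0.043] twist 0.0146 rows 12.720766274274185
```

>>> arm_command([
  {"tx": 0.03, "ty": -0.08, "tz": 0, "twist": 0.002},
  {"tx": 0.05, "ty": -0.2, "tz": 0, "twist": 0.004},
  {"tx": 0.07, "ty": -0.35, "tz": 0, "twist": 0.007},
  {"tx": 0.09, "ty": -0.5, "tz": 0, "twist": 0.007},
  {"tx": 0.12, "ty": -0.65, "tz": 0, "twist": 0.007},
  {"tx": 0.15, "ty": -0.8, "tz": 0, "twist": 0.007},
  {"tx": 0.18, "ty": -0.9, "tz": 0, "twist": 0.007},
  {"tx": 0.2, "ty": -1.0, "tz": 0, "twist": 0.007},
])

```text
t: 7.53
eef_pos: [0.5255, 0.0198, 0.3068]
ee_rot: [-3.141, 0.001, 0.117]
force: [0.7, -0.4, -3.3]
width: 0.0079
gripper_force: 30.0
```

>>> arm_command([
  {"tx": 0.03, "ty": -0.15, "tz": 0, "twist": 0.002},
  {"tx": 0.05, "ty": -0.3, "tz": 0, "twist": 0.004},
  {"tx": 0.07, "ty": -0.45, "tz": 0, "twist": 0.007},
  {"tx": 0.09, "ty": -0.6, "tz": 0, "twist": 0.007},
  {"tx": 0.12, "ty": -0.75, "tz": 0, "twist": 0.007},
  {"tx": 0.15, "ty": -0.88, "tz": 0, "twist": 0.007},
  {"tx": 0.17, "ty": -0.96, "tz": 0, "twist": 0.007},
  {"tx": 0.17, "ty": -1.0, "tz": 0, "twist": 0.007},
])

```text
t: 8.2
eef_pos: [0.5391, 0.2736, 0.3058]
ee_rot: [3.141, 0.002, 0.096]
force: [0.3, 1.0, -4.5]
width: 0.0075
gripper_force: 30.0
```

```bash
python3 go.py .534 .292 .26 5.3
```

```text
t 8.2 pos [0.5391 0.2736 0.3058] rpy [3.141e+00 2.000e-03 9.600e-02] F [ 0.3  1.  -4.5] w 0.0075
shares [-0.013 -0.075  0.183] twist 0.001 rows 1.190840864183575
```

>>> arm_command([
  {"tx": -0.013, "ty": -0.075, "tz": 0.0, "twist": 0.001},
  {"tx": -0.013, "ty": -0.075, "tz": 0.05, "twist": 0.001},
  {"tx": -0.013, "ty": -0.075, "tz": 0.12, "twist": 0.001},
  {"tx": -0.013, "ty": -0.075, "tz": 0.2, "twist": 0.001},
  {"tx": -0.013, "ty": -0.075, "tz": 0.26, "twist": 0.001},
  {"tx": -0.013, "ty": -0.075, "tz": 0.28, "twist": 0.001},
  {"tx": -0.013, "ty": -0.075, "tz": 0.28, "twist": 0.001},
  {"tx": -0.013, "ty": -0.075, "tz": 0.28, "twist": 0.001},
])

```text
t: 8.87
eef_pos: [0.5347, 0.2888, 0.2382]
ee_rot: [3.141, -0.0, 0.09]
force: [0.1, 0.4, -3.5]
width: 0.0076
gripper_force: 30.0
```

```bash
cat > look.py <<'E'
import sys
from h import *
from station import *
s=get_state();p=s['eef_pos'];rk=np.load("rk.npy")
pan=None
if len(sys.argv)>2: # held vertical panel
    pan=pose([p[0],p[1],s['ee_rot'][2]+np.pi/2],box(.008,.142,.128,p[2]-.094))
o=[]
for c,r in(("top",(60,115,200,265)),("side",(170,90,290,240))):
    im=np.ascontiguousarray(grab_frame(c)[:,:,::-1]);cv2.imwrite(f"pics/{sys.argv[1]}_{c}.png",im)
    k=4;im=cv2.resize(im,None,fx=k,fy=k,interpolation=cv2.INTER_CUBIC)
    if pan is not None: draw(im,c,pan,(0,0,255),k)
    draw(im,c,pose(rk,slot(.06,box(.0215,.118,.05))),(0,255,255),k)
    im=im[r[1]*k:r[3]*k,r[0]*k:r[2]*k];o.append(cv2.resize(im,(int(im.shape[1]*600/im.shape[0])*2//3,400)))
m=np.hstack(o);f=min(800/m.shape[1],600/m.shape[0]);cv2.imwrite(f"pics/{sys.argv[1]}.png",cv2.resize(m,None,fx=f,fy=f))
print([(r[:2],r[2:]) for r in []],f)
E
python3 go.py .534 .292 .235 5.3; python3 look.py l1 p
```

```text
t 8.87 pos [0.5347 0.2888 0.2382] rpy [ 3.141 -0.     0.09 ] F [ 0.1  0.4 -3.5] w 0.0076
shares [-0.002 -0.013  0.013] twist -0.0007 rows 0.10866173376741153
[] 1.1544011544011543
```

View pics/l1.png

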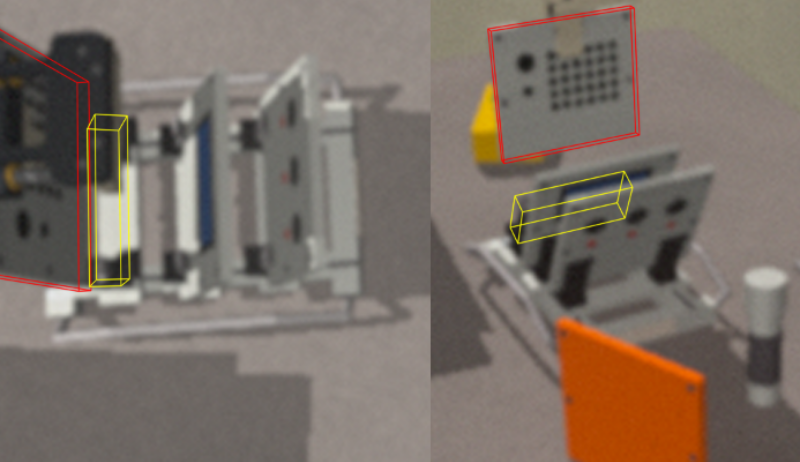

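The held panel matches its model, drawn in red. The rack estimate matters most now, so I'll check the clip geometry by zooming in on the first top picture.

```bash
python3 - <<'E'
from h import *
rk=np.load("rk.npy")
print("side seat,clipL",proj("side",pose(rk,slot(.06,[[0,0,0],[.0015,.048,.02]]))).round(1).tolist(),"net [210.8,163.3],[196.1,160.1]")
im=cv2.imread("pics/top0.png");r=(78,143,128,215);k=8
def ov(dy):
    o=cv2.resize(im[r[1]:r[3],r[0]:r[2]],None,fx=k,fy=k,interpolation=cv2.INTER_CUBIC)
    if dy is None:return o
    q=rk.copy()
    def L(P,col):
        p=((proj("top",pose(q,slot(.06,P)))-[r[0],r[1]]+.5)*k).astype(int)
        cv2.polylines(o,[p.reshape(-1,1,2)],False,col,1,cv2.LINE_AA)
    for yc in(.048,-.048):
        for e in(-.011,.011):
            L([[-.004,yc+e,0],[-.004,yc+e,.04],[-.011,yc+e,.05]],(0,0,255))
            L([[.0015,yc+e,.02],[.0105,yc+e,.05]],(0,255,0))
        L([[-.011,yc-.011,.05],[-.011,yc+.011,.05]],(0,0,255))
        L([[-.004,yc-.011,.04],[-.004,yc+.011,.04]],(0,0,255))
        L([[.0105,yc-.011,.05],[.0105,yc+.011,.05]],(0,255,0))
        L([[.0015,yc-.011,.02],[.0015,yc+.011,.02]],(0,255,0))
    return o
cv2.imwrite("pics/z.png",np.hstack([ov(None),ov(0)]))
E
```

```text
side seat,clipL [[214.3, 161.9], [200.5, 160.8]] net [210.8,163.3],[196.1,160.1]
```

View pics/z.png

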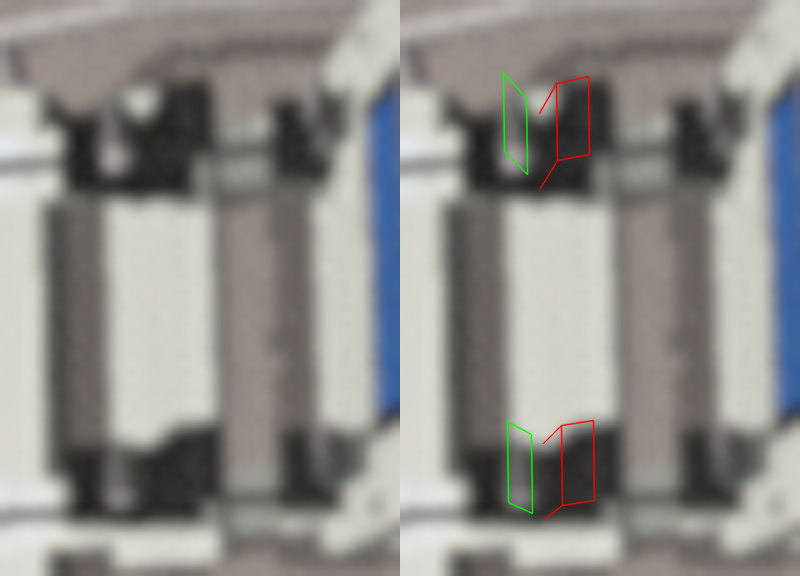

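The grey leaf strips at (118,130) and (118,480) match the model across the slot. Along the slot, the rack sits about 4 mm nearer the robot, so I'll shift for that and lower.

```bash
python3 go.py .529 .290 .198 5.3
```

```text
t 8.97 pos [0.5351 0.2894 0.2391] rpy [-3.141e+00 -2.000e-03  9.100e-02] F [ 0.3  0.2 -3.7] w 0.0078
shares [-0.024 -0.005  0.164] twist -0.0006 rows 0.9963641173507068
```

>>> arm_command([
  {"tx": -0.024, "ty": -0.005, "tz": 0.02, "twist": 0},
  {"tx": -0.024, "ty": -0.005, "tz": 0.05, "twist": 0},
  {"tx": -0.024, "ty": -0.005, "tz": 0.08, "twist": 0},
  {"tx": -0.024, "ty": -0.005, "tz": 0.11, "twist": 0},
  {"tx": -0.024, "ty": -0.005, "tz": 0.14, "twist": 0},
  {"tx": -0.024, "ty": -0.005, "tz": 0.164, "twist": 0},
  {"tx": -0.024, "ty": -0.005, "tz": 0.164, "twist": 0},
  {"tx": -0.024, "ty": -0.005, "tz": 0.164, "twist": 0},
])

```text
t: 9.63
eef_pos: [0.5284, 0.2898, 0.1965]
ee_rot: [3.141, 0.0, 0.091]
force: [-0.2, 0.3, -4.7]
width: 0.0079
gripper_force: 30.0
```

>>> arm_command([
  {"tx": 0, "ty": 0, "tz": 0.008, "twist": 0},
  {"tx": 0, "ty": 0, "tz": 0.015, "twist": 0},
  {"tx": 0, "ty": 0, "tz": 0.023, "twist": 0},
  {"tx": 0, "ty": 0, "tz": 0.03, "twist": 0},
  {"tx": 0, "ty": 0, "tz": 0.03, "twist": 0},
  {"tx": 0, "ty": 0, "tz": 0.03, "twist": 0},
  {"tx": 0, "ty": 0, "tz": 0.03, "twist": 0},
  {"tx": 0, "ty": 0, "tz": 0.03, "twist": 0},
])

```text
t: 10.3
eef_pos: [0.5279, 0.2897, 0.1888]
ee_rot: [3.141, 0.001, 0.091]
force: [-1.1, -1.3, -3.0]
width: 0.008
gripper_force: 30.0
```

>>> arm_command([
  {"tx": 0, "ty": -0.004, "tz": 0.006, "twist": 0},
  {"tx": 0, "ty": -0.008, "tz": 0.012, "twist": 0},
  {"tx": 0, "ty": -0.008, "tz": 0.016, "twist": 0},
  {"tx": 0, "ty": -0.008, "tz": 0.016, "twist": 0},
  {"tx": 0, "ty": -0.008, "tz": 0.016, "twist": 0},
  {"tx": 0, "ty": -0.008, "tz": 0.016, "twist": 0},
  {"tx": 0, "ty": -0.008, "tz": 0.016, "twist": 0},
  {"tx": 0, "ty": -0.008, "tz": 0.016, "twist": 0},
])

```text
t: 10.97
eef_pos: [0.528, 0.2919, 0.1851]
ee_rot: [-3.142, 0.0, 0.091]
force: [-0.3, -1.7, -4.8]
width: 0.0072
gripper_force: 30.0
```

```bash
python3 go.py .529 .292 .184 5.3; python3 -c "
from station import get_state;print(get_state()['moment'])"
```

```text
t 10.97 pos [0.528  0.2919 0.1851] rpy [-3.142  0.     0.091] F [-0.3 -1.7 -4.8] w 0.0072
shares [0.004 0.    0.004] twist -0.0006 rows 0.03485537532332332
[-1.1263533  -0.1228194   0.01554876]
```

>>> arm_command([
  {"tx": 0, "ty": 0, "tz": 0.006, "twist": 0},
  {"tx": 0, "ty": 0, "tz": 0.012, "twist": 0},
  {"tx": 0, "ty": 0, "tz": 0.016, "twist": 0},
  {"tx": 0, "ty": 0, "tz": 0.02, "twist": 0},
  {"tx": 0, "ty": 0, "tz": 0.02, "twist": 0},
  {"tx": 0, "ty": 0, "tz": 0.02, "twist": 0},
  {"tx": 0, "ty": 0, "tz": 0.02, "twist": 0},
  {"tx": 0, "ty": 0, "tz": 0.02, "twist": 0},
])

```text
t: 11.63
eef_pos: [0.5282, 0.292, 0.1803]
ee_rot: [-3.141, -0.0, 0.091]
force: [0.3, -2.4, -3.9]
width: 0.008
gripper_force: 30.0
```

```bash
python3 look.py l2 p;python3 -c "
from station import get_state;print(get_state()['moment'])"
```

```text
[] 1.1544011544011543
[-1.30361735 -0.36365895 -0.0189726 ]
```

View pics/l2.png

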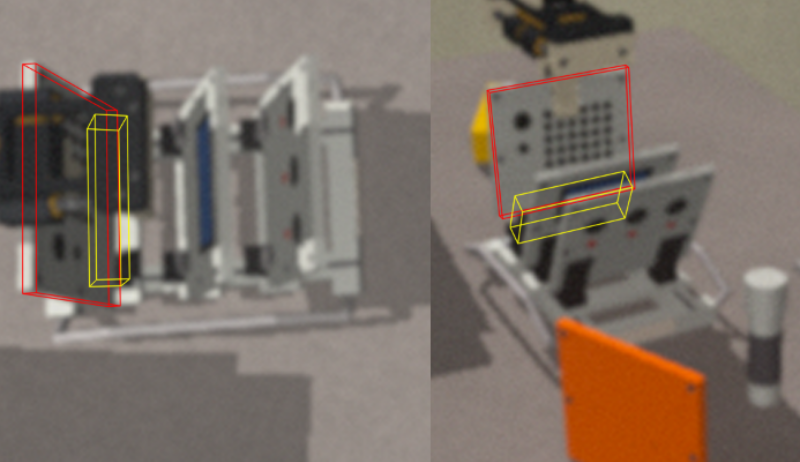

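The panel's lower edge sits in the mouth of the empty slot, with the side view's lower edge at about (560,205) and only light contact forces. Next I'll open partly so the fingers cage the panel, then lean it to the right.

>>> arm_command([
  {"tx": 0, "ty": 0, "tz": 0, "twist": 0},
  {"tx": 0, "ty": 0, "tz": 0, "twist": 0},
  {"tx": 0, "ty": 0, "tz": 0, "twist": 0},
  {"tx": 0, "ty": 0, "tz": 0, "twist": 0},
  {"tx": 0, "ty": 0, "tz": 0, "twist": 0},
  {"tx": 0, "ty": 0, "tz": 0, "twist": 0},
  {"tx": 0, "ty": 0, "tz": 0, "twist": 0},
  {"tx": 0, "ty": 0, "tz": 0, "twist": 0},
], claw=0.4)

```text
t: 12.4
eef_pos: [0.5282, 0.2919, 0.1803]
ee_rot: [-3.142, -0.0, 0.091]
force: [0.7, -0.6, -0.6]
width: 0.035
gripper_force: 0.3
```

>>> arm_command([
  {"tx": 0, "ty": 0.02, "tz": 0, "twist": 0},
  {"tx": 0, "ty": 0.045, "tz": 0, "twist": 0},
  {"tx": 0, "ty": 0.07, "tz": 0, "twist": 0},
  {"tx": 0, "ty": 0.095, "tz": 0, "twist": 0},
  {"tx": 0, "ty": 0.12, "tz": 0, "twist": 0},
  {"tx": 0, "ty": 0.145, "tz": 0, "twist": 0},
  {"tx": 0, "ty": 0.16, "tz": 0, "twist": 0},
  {"tx": 0, "ty": 0.16, "tz": 0, "twist": 0},
])

```text
t: 13.07
eef_pos: [0.5319, 0.251, 0.1804]
ee_rot: [3.141, 0.0, 0.09]
force: [-0.4, -1.1, 0.5]
width: 0.0355
gripper_force: 0.7
```

```bash
python3 go.py .528 .24 .18 5.3; python3 look.py l3
```

```text
t 13.07 pos [0.5319 0.251  0.1804] rpy [3.141 0.    0.09 ] F [-0.4 -1.1  0.5] w 0.0355
shares [-0.019  0.042  0.002] twist -0.0008 rows 0.2798518106306293
[] 1.1544011544011543
```

View pics/l3.png

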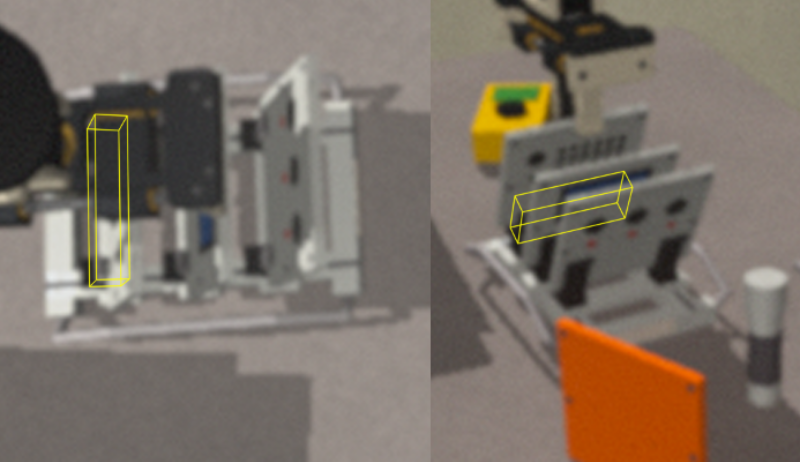

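The panel now leans parallel to its neighbours, with its top edge running (508,137) to (648,108), caged by the fingers. I'll ease right to let it settle, then lift away.

>>> arm_command([
  {"tx": -0.01, "ty": 0.01, "tz": 0, "twist": 0},
  {"tx": -0.015, "ty": 0.02, "tz": 0, "twist": 0},
  {"tx": -0.015, "ty": 0.03, "tz": 0, "twist": 0},
  {"tx": -0.015, "ty": 0.035, "tz": 0, "twist": 0},
  {"tx": -0.015, "ty": 0.035, "tz": 0, "twist": 0},
  {"tx": -0.015, "ty": 0.035, "tz": 0, "twist": 0},
  {"tx": -0.015, "ty": 0.035, "tz": 0, "twist": 0},
  {"tx": -0.015, "ty": 0.035, "tz": 0, "twist": 0},
])

```text
t: 13.83
eef_pos: [0.5289, 0.243, 0.1803]
ee_rot: [3.141, 0.0, 0.091]
force: [0.0, -0.9, 0.2]
width: 0.0353
gripper_force: 0.3
```

```bash
python3 go.py .528 .24 .18 5.3; cat > lean.py <<'E'
from h import *
from station import *
rk=np.load("rk.npy")
r=[d for d in spot_point("panel_top","side")]
print("top",[(np.round(d['uv'],1).tolist(),round(d['score'],2)) for d in r][:5])
print("corners L",[(np.round(d['uv'],1).tolist(),round(d['score'],2)) for d in boxes_of("panel","side") for d in [dict(uv=d['rect'],score=d['score'])]][:5])
for z in(.028,.02,.0):
  for t in(0,5,10):
    tt=np.radians(t);P=np.array([[-np.sin(tt)*.128,y,z+np.cos(tt)*.128] for y in(.071,0,-.071)])
    print(z,t,proj("side",pose(rk-[.004,0,0],slot(.06,P))).round(1).tolist())
E
python3 - <<'E'
from station import *
grab_frame("side")
E
python3 lean.py
```

```text
t 13.83 pos [0.5289 0.243  0.1803] rpy [3.141 0.    0.091] F [ 0.  -0.9  0.2] w 0.0353
shares [-0.005  0.012  0.001] twist -0.0006 rows 0.07610074543687952
top [([218.0, 128.1], 0.7), ([338.8, 290.3], 0.69), ([180.3, 277.2], 0.65), ([381.9, 225.5], 0.62), ([234.6, 205.0], 0.58)]
corners L [([212.6, 191.2, 259.2, 259.2], 0.93), ([189.6, 126.3, 242.7, 161.9], 0.85), ([298.9, 282.6, 387.5, 351.6], 0.75), ([363.2, 207.7, 393.1, 291.7], 0.69), ([152.9, 253.0, 213.5, 350.0], 0.65)]
0.028 0 [[196.2, 132.6], [219.7, 128.0], [242.1, 123.5]]
0.028 5 [[197.7, 135.7], [221.2, 130.9], [243.6, 126.4]]
0.028 10 [[199.1, 139.0], [222.6, 134.1], [245.1, 129.5]]
0.02 0 [[196.0, 134.6], [219.3, 129.9], [241.6, 125.4]]
0.02 5 [[197.4, 137.6], [220.8, 132.8], [243.1, 128.3]]
0.02 10 [[198.8, 140.9], [222.2, 136.0], [244.6, 131.4]]
0.0 0 [[195.4, 139.4], [218.4, 134.6], [240.4, 130.1]]
0.0 5 [[196.8, 142.4], [219.9, 137.5], [241.9, 132.9]]
0.0 10 [[198.1, 145.6], [221.3, 140.7], [243.4, 136.0]]
```

>>> arm_command([
  {"tx": 0, "ty": 0.01, "tz": -0.02, "twist": 0},
  {"tx": 0, "ty": 0.02, "tz": -0.06, "twist": 0},
  {"tx": 0, "ty": 0.02, "tz": -0.12, "twist": 0},
  {"tx": 0, "ty": 0.02, "tz": -0.2, "twist": 0},
  {"tx": 0, "ty": 0.02, "tz": -0.28, "twist": 0},
  {"tx": 0, "ty": 0.02, "tz": -0.32, "twist": 0},
  {"tx": 0, "ty": 0.02, "tz": -0.32, "twist": 0},
  {"tx": 0, "ty": 0.02, "tz": -0.32, "twist": 0},
])

```text
t: 14.65
eef_pos: [0.5293, 0.2381, 0.2608]
ee_rot: [-3.14, -0.001, 0.091]
force: [-0.3, -0.7, -0.5]
width: 0.0351
gripper_force: 0.0
```

```bash
python3 look.py l4; python3 lean.py | head -2; python3 go.py .53 .23 .24 -84.7
```

```text
[] 1.1544011544011543
top [([180.8, 275.7], 0.81), ([342.3, 289.7], 0.7), ([233.7, 201.1], 0.65), ([207.4, 157.5], 0.16)]
corners L [([364.1, 205.0, 392.3, 289.3], 0.92), ([151.0, 252.6, 213.5, 349.4], 0.73), ([212.9, 190.5, 260.9, 255.1], 0.67), ([298.6, 281.5, 387.8, 352.8], 0.62), ([193.7, 150.0, 203.2, 160.2], 0.58)]
t 14.85 pos [0.5289 0.2377 0.2592] rpy [3.141e+00 2.000e-03 9.100e-02] F [ 0.9 -0.3  0.2] w 0.0352
shares [0.002 0.031 0.077] twist 0.4994 rows 0.49666006593562534
```

View pics/l4.png

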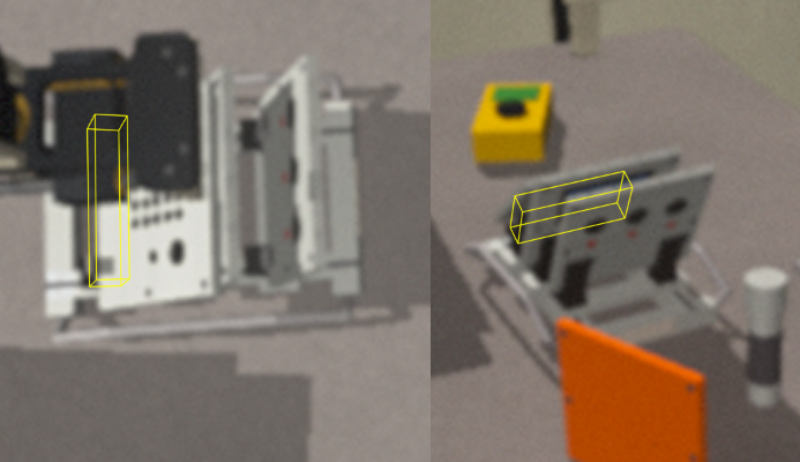

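The panel tipped further after release. In the top view its face now spans (100–213, 190–310), so it is leaning on the stored panel's top. I'll clear the arm and measure it numerically.

>>> arm_command([
  {"tx": 0, "ty": -0.1, "tz": -0.1, "twist": 0},
  {"tx": 0, "ty": -0.25, "tz": -0.1, "twist": 0},
  {"tx": 0, "ty": -0.4, "tz": -0.1, "twist": 0},
  {"tx": 0, "ty": -0.55, "tz": -0.1, "twist": 0},
  {"tx": 0, "ty": -0.7, "tz": -0.1, "twist": 0},
  {"tx": 0, "ty": -0.85, "tz": -0.1, "twist": 0},
  {"tx": 0, "ty": -0.95, "tz": -0.1, "twist": 0},
  {"tx": 0, "ty": -0.95, "tz": -0.1, "twist": 0},
])

```text
t: 15.52
eef_pos: [0.5065, 0.4787, 0.2823]
ee_rot: [3.139, 0.002, 0.094]
force: [0.3, -0.8, -0.4]
width: 0.0352
gripper_force: 0.0
```

```bash
cat > scan.py <<'E'
from h import *
from station import *
for c in("top","side"):
    im=grab_frame(c)[:,:,::-1];cv2.imwrite(f"pics/now_{c}.png",im)
    lim=(60,190,110,250) if c=="top" else (170,275,90,215)
    for q in("panel","stored_b","panel_top","panel_left","panel_right","stored_c"):
        if q in("panel","stored_b"):
            for d in regions_of(q,c)[:6]:
                x=d['rect']
                if lim[0]<x[0]<lim[1] and lim[2]<x[1]<lim[3]:
                    ct=max(cv2.findContours(d['region'].astype(np.uint8),0,2)[0],key=cv2.contourArea)
                    b=cv2.boxPoints(cv2.minAreaRect(ct));a=cv2.approxPolyDP(ct,2.5,True)[:,0]
                    print(c,q,round(d['score'],2),"poly",a.tolist(),"area",int(d['region'].sum()))
        if q not in("stored_b",):
            print(c,q,"uv",[(np.round(d['uv'],1).tolist(),round(d['score'],2)) for d in spot_point(q,c) if lim[0]<d['uv'][0]<lim[1] and lim[2]<d['uv'][1]<lim[3]][:3])
E
python3 scan.py
```

```text
top panel 0.63 poly [[127, 141], [92, 152], [93, 214], [131, 208]] area 2614
top panel uv [([93.1, 184.0], 0.67)]
top stored_b 0.77 poly [[132, 136], [129, 138], [132, 159], [130, 186], [134, 206], [138, 194], [135, 138]] area 425
top stored_b 0.75 poly [[161, 132], [144, 147], [147, 154], [147, 207], [165, 200]] area 1312
top panel_top uv [([127.6, 175.9], 0.74), ([119.5, 181.1], 0.16)]
top panel_left uv [([96.9, 211.9], 0.62)]
top panel_right uv []
top stored_c uv [([119.3, 181.8], 0.68), ([147.5, 179.1], 0.68)]
side panel 0.79 poly [[213, 194], [214, 236], [258, 259], [257, 212]] area 2135
side panel 0.55 poly [[201, 148], [192, 160], [200, 158]] area 85
side panel uv [([219.4, 168.7], 0.71), ([211.7, 156.7], 0.54)]
side stored_b 0.58 poly [[260, 145], [215, 154], [208, 183], [217, 174], [221, 180], [241, 175], [246, 166], [253, 167]] area 1223
side stored_b 0.57 poly [[250, 140], [205, 148], [201, 173], [210, 164], [214, 153], [248, 145]] area 513
side panel_top uv [([234.3, 203.2], 0.95)]
side panel_left uv [([190.3, 160.1], 0.51)]
side panel_right uv []
side stored_c uv [([221.3, 172.6], 0.94), ([229.8, 176.5], 0.75), ([190.5, 159.6], 0.61)]
```

```bash
python3 - <<'E'
from h import *
rk=np.load("rk.npy")-[.004,0,0]
def corners(v,xo=.004):
    xb,zb,t,yb,w=v;c,s=np.cos(t),np.sin(t)
    P=[]
    for y,l in((-.071,.128),(.071,.128),(-.071,0),(.071,0)):
        y2=y*np.cos(w)-(l)*np.sin(w);l2=l*np.cos(w)+y*np.sin(w)
        P.append([xb+xo*c-l2*s,yb+y2,zb+l2*c+xo*s*0+xo*s])
    return pose(rk,slot(.06,P))
T=np.array([[127.5,141],[131.5,208],[92,152],[93,214]])
def f(v):
    r=(proj("top",corners(v))-T)
    return np.concatenate([r.ravel(),(proj("side",corners(v))[3]-[191,160])*.5,[(v[0])/.003,(v[1]-.03)/.008]])
r=least_squares(f,[0,.03,.4,0,0]);v=r.x
print("xb,zb,tilt deg,yb,roll",v[:2].round(4),np.degrees(v[2]).round(1),v[3].round(4),np.degrees(v[4]).round(1),"res",f(v).round(1))
print("top far/near upper, then lower corners",corners(v)[:2].round(4).tolist(),corners(v,-.004)[:2].round(4).tolist())
st=lambda xo:pose(rk,slot(0,[[xo,-.071,.128],[xo,.071,.128]])).round(4).tolist()
print("stored_b top upper/lower",st(.004),st(-.004))
E
```

```text
xb,zb,tilt deg,yb,roll [0.0008 0.0253] 26.8 0.0029 0.8 res [ 0.9 -1.  -0.7  0.3 -0.2 -0.1  0.2  0.9  0.1  0.3  0.3 -0.6]
top far/near upper, then lower corners [[0.6083, 0.206, 0.1531], [0.467, 0.1912, 0.1543]] [[0.6087, 0.2014, 0.1466], [0.4675, 0.1866, 0.1477]]
stored_b top upper/lower [[0.6096, 0.2022, 0.1689], [0.4682, 0.189, 0.1689]] [[0.6103, 0.1951, 0.1651], [0.4689, 0.182, 0.1651]]
```

```bash
python3 go.py .655 .261 .23 5.3
```

```text
t 16.32 pos [0.5078 0.4745 0.2854] rpy [-3.141 -0.     0.091] F [-0.4 -0.  -0.8] w 0.0348
shares [0.509 0.904 0.222] twist -0.0006 rows 6.358250185837775
```

>>> arm_command([
  {"tx": 0.08, "ty": 0.1, "tz": 0, "twist": 0},
  {"tx": 0.18, "ty": 0.22, "tz": 0, "twist": 0},
  {"tx": 0.28, "ty": 0.36, "tz": 0, "twist": 0},
  {"tx": 0.38, "ty": 0.5, "tz": 0, "twist": 0},
  {"tx": 0.46, "ty": 0.64, "tz": 0.05, "twist": 0},
  {"tx": 0.51, "ty": 0.78, "tz": 0.1, "twist": 0},
  {"tx": 0.51, "ty": 0.88, "tz": 0.16, "twist": 0},
  {"tx": 0.51, "ty": 0.904, "tz": 0.22, "twist": 0},
], claw=0, grip_force=10)

```text
t: 16.98
eef_pos: [0.6564, 0.2567, 0.2297]
ee_rot: [3.141, 0.0, 0.087]
force: [-0.2, 0.6, 0.3]
width: 0.0005
gripper_force: 0.0
```

```bash
python3 go.py .645 .261 .114 5.3
```

```text
t 16.98 pos [0.6564 0.2567 0.2297] rpy [3.141 0.    0.087] F [-0.2  0.6  0.3] w 0.0005
shares [-0.044 -0.021  0.463] twist -0.0018 rows 2.789941712970397
```

>>> arm_command([
  {"tx": 0, "ty": -0.016, "tz": 0.08, "twist": 0},
  {"tx": -0.02, "ty": -0.016, "tz": 0.18, "twist": 0},
  {"tx": -0.04, "ty": -0.016, "tz": 0.28, "twist": 0},
  {"tx": -0.04, "ty": -0.016, "tz": 0.37, "twist": 0},
  {"tx": -0.04, "ty": -0.016, "tz": 0.43, "twist": 0},
  {"tx": -0.04, "ty": -0.016, "tz": 0.463, "twist": 0},
  {"tx": -0.04, "ty": -0.016, "tz": 0.463, "twist": 0},
  {"tx": -0.04, "ty": -0.016, "tz": 0.463, "twist": 0},
])

```text
t: 17.65
eef_pos: [0.6453, 0.2642, 0.1149]
ee_rot: [3.141, -0.0, 0.091]
force: [-0.5, 0.2, 1.4]
width: 0.0006
gripper_force: 0.0
```

>>> arm_command([
  {"tx": -0.02, "ty": 0, "tz": 0, "twist": 0},
  {"tx": -0.04, "ty": 0, "tz": 0, "twist": 0},
  {"tx": -0.06, "ty": 0, "tz": 0, "twist": 0},
  {"tx": -0.08, "ty": 0, "tz": 0, "twist": 0},
  {"tx": -0.1, "ty": 0, "tz": 0, "twist": 0},
  {"tx": -0.12, "ty": 0, "tz": 0, "twist": 0},
  {"tx": -0.14, "ty": 0, "tz": 0, "twist": 0},
  {"tx": -0.14, "ty": 0, "tz": 0, "twist": 0},
])

```text
t: 18.32
eef_pos: [0.6092, 0.2609, 0.1149]
ee_rot: [-3.141, -0.0, 0.091]
force: [0.2, -0.0, -0.1]
width: 0.0007
gripper_force: 0.0
```

>>> arm_command([
  {"tx": -0.01, "ty": 0.01, "tz": 0, "twist": 0},
  {"tx": -0.025, "ty": 0.01, "tz": 0, "twist": 0},
  {"tx": -0.04, "ty": 0.01, "tz": 0, "twist": 0},
  {"tx": -0.05, "ty": 0.01, "tz": 0, "twist": 0},
  {"tx": -0.06, "ty": 0.01, "tz": 0, "twist": 0},
  {"tx": -0.07, "ty": 0.01, "tz": 0, "twist": 0},
  {"tx": -0.07, "ty": 0.01, "tz": 0, "twist": 0},
  {"tx": -0.07, "ty": 0.01, "tz": 0, "twist": 0},
])

```text
t: 18.98
eef_pos: [0.5947, 0.2569, 0.1159]
ee_rot: [-3.141, -0.004, 0.091]
force: [5.6, -2.1, 4.2]
width: 0.0009
gripper_force: 2.6
```

```bash
python3 go.py .59 .26 .114 5.3; python3 scan.py | grep -E "panel|stored_b"
```

```text
t 18.98 pos [0.5947 0.2569 0.1159] rpy [-3.141 -0.004  0.091] F [ 5.6 -2.1  4.2] w 0.0009
shares [-0.017 -0.014  0.007] twist -0.0005 rows 0.14116488218795262
top panel 0.93 poly [[128, 154], [92, 161], [91, 219], [111, 221], [129, 217], [131, 181]] area 2555
top panel uv [([90.1, 187.4], 0.68)]
top stored_b 0.55 poly [[161, 132], [145, 147], [149, 207], [164, 201]] area 1246
top panel_top uv [([127.4, 181.7], 0.77)]
top panel_left uv [([96.0, 218.7], 0.82)]
top panel_right uv [([92.9, 154.8], 0.68)]
side panel 0.65 poly [[212, 195], [215, 237], [258, 257], [258, 213]] area 2123
side panel 0.61 poly [[203, 150], [194, 149], [188, 161], [201, 158]] area 162
side panel uv [([204.5, 157.4], 0.54)]
side stored_b 0.97 poly [[250, 140], [204, 148], [200, 174], [204, 173], [215, 153], [246, 146]] area 590
side stored_b 0.58 poly [[261, 145], [214, 154], [209, 182], [219, 173], [221, 180], [241, 176], [244, 168], [250, 165], [253, 172]] area 1250
side stored_b 0.52 poly [[200, 160], [195, 163], [196, 168], [199, 168]] area 43
side panel_top uv [([235.6, 203.3], 0.61)]
side panel_left uv [([187.3, 161.4], 0.63)]
side panel_right uv []
```

>>> arm_command([
  {"tx": -0.01, "ty": 0, "tz": -0.01, "twist": 0},
  {"tx": -0.02, "ty": 0, "tz": -0.01, "twist": 0},
  {"tx": -0.03, "ty": 0, "tz": -0.01, "twist": 0},
  {"tx": -0.03, "ty": 0, "tz": -0.01, "twist": 0},
  {"tx": 0.03, "ty": 0, "tz": -0.01, "twist": 0},
  {"tx": 0.12, "ty": 0, "tz": -0.01, "twist": 0},
  {"tx": 0.2, "ty": 0, "tz": -0.06, "twist": 0},
  {"tx": 0.2, "ty": 0, "tz": -0.2, "twist": 0},
])

```text
t: 20.45
eef_pos: [0.642, 0.2598, 0.1582]
ee_rot: [3.137, 0.01, 0.089]
force: [1.4, 0.2, -0.7]
width: 0.0004
gripper_force: 0.0
```

```bash
python3 go.py .5 .30 .28 5.3; python3 scan.py | grep -E "panel|stored_b"
```

```text
t 20.45 pos [0.642  0.2598 0.1582] rpy [3.137 0.01  0.089] F [ 1.4  0.2 -0.7] w 0.0004
shares [-0.551 -0.211 -0.487] twist -0.0011 rows 4.588695354560536
top panel 0.82 poly [[127, 154], [93, 160], [91, 221], [127, 222]] area 2549
top panel uv [([93.5, 189.7], 0.56)]
top stored_b 0.62 poly [[161, 132], [145, 146], [149, 207], [165, 200]] area 1289
top stored_b 0.61 poly [[133, 137], [119, 150], [119, 153], [130, 155], [130, 208], [136, 205]] area 558
top panel_top uv [([127.7, 186.5], 0.7)]
top panel_left uv [([94.1, 221.6], 0.64), ([94.5, 160.7], 0.16)]
top panel_right uv [([92.1, 158.4], 0.61), ([126.9, 188.3], 0.59)]
side panel 0.9 poly [[212, 193], [214, 237], [258, 259], [258, 212]] area 2262
side panel 0.63 poly [[202, 148], [191, 150], [186, 161], [197, 160]] area 177
side panel uv [([206.4, 158.5], 0.61)]
side stored_b 0.94 poly [[261, 145], [215, 154], [208, 182], [210, 184], [218, 172], [223, 173], [223, 180], [240, 176], [247, 166], [251, 166], [252, 171]] area 1200
side stored_b 0.84 poly [[250, 138], [204, 147], [199, 174], [204, 174], [214, 153], [245, 146]] area 589
side stored_b 0.23 poly [[199, 160], [194, 163], [196, 169], [200, 167]] area 56
side panel_top uv [([234.1, 201.1], 0.89)]
side panel_left uv [([187.4, 160.9], 0.78), ([205.3, 159.0], 0.17)]
side panel_right uv []
```

```bash
python3 - <<'E'
from h import *
def bp(c,uv,h):
    k=calibration(c);E=k['extrinsics'];d=E[:3,:3]@np.linalg.inv(k['camera_matrix'])@[*uv,1];return (E[:3,3]+d*(h-E[2,3])/d[2]).round(4)
print("panel near top",bp("top",(127.5,222),.158),"far top",bp("top",(127.5,154),.158))
print("stored_b near top",bp("top",(136,206),.167),bp("top",(131,208),.167),"far",bp("top",(133,137),.167))
rk=np.load("rk.npy");print(pose(rk-[.004,0,0],slot(0,[[0,.071,.128],[0,-.071,.128]])).round(4))
E
python3 go.py .51 .30 .28 5.3
```

```text
panel near top [0.4392 0.1947 0.158 ] far top [0.5777 0.2042 0.158 ]
stored_b near top [0.471  0.1772 0.167 ] [0.4668 0.1868 0.167 ] far [0.6113 0.1926 0.167 ]
[[0.4686 0.1855 0.167 ]
 [0.61   0.1987 0.167 ]]
t 21.25 pos [0.6426 0.2614 0.1645] rpy [3.142 0.    0.091] F [-0.   0.5 -0. ] w 0.0005
shares [-0.514 -0.202 -0.462] twist -0.0006 rows 4.31799715462797
```

>>> arm_command([
  {"tx": 0, "ty": 0, "tz": -0.1, "twist": 0},
  {"tx": -0.05, "ty": 0, "tz": -0.25, "twist": 0},
  {"tx": -0.15, "ty": 0, "tz": -0.4, "twist": 0},
  {"tx": -0.28, "ty": 0, "tz": -0.4, "twist": 0},
  {"tx": -0.42, "ty": 0, "tz": -0.4, "twist": 0},
  {"tx": -0.56, "ty": 0, "tz": -0.4, "twist": 0},
  {"tx": -0.7, "ty": 0, "tz": -0.4, "twist": 0},
  {"tx": -0.76, "ty": 0, "tz": -0.4, "twist": 0},
], claw=1)

```text
t: 21.92
eef_pos: [0.4502, 0.2432, 0.2651]
ee_rot: [-3.14, -0.0, 0.091]
force: [-0.1, -1.1, 0.1]
width: 0.0485
gripper_force: 0.0
```

```bash
python3 go.py .446 .227 .14 5.3
```

```text
t 21.92 pos [0.4502 0.2432 0.2651] rpy [-3.14  -0.     0.091] F [-0.1 -1.1  0.1] w 0.0485
shares [-0.023  0.063  0.501] twist -0.0005 rows 3.0275060587881297
```

>>> arm_command([
  {"tx": -0.02, "ty": 0.06, "tz": 0, "twist": 0},
  {"tx": -0.02, "ty": 0.06, "tz": 0, "twist": 0},
  {"tx": -0.02, "ty": 0.06, "tz": 0, "twist": 0},
  {"tx": -0.02, "ty": 0.06, "tz": 0, "twist": 0},
  {"tx": -0.02, "ty": 0.06, "tz": 0, "twist": 0},
  {"tx": -0.02, "ty": 0.06, "tz": 0, "twist": 0},
  {"tx": -0.02, "ty": 0.06, "tz": 0, "twist": 0},
  {"tx": -0.02, "ty": 0.06, "tz": 0, "twist": 0},
])

```text
t: 22.58
eef_pos: [0.4501, 0.2289, 0.2642]
ee_rot: [3.141, 0.001, 0.09]
force: [0.6, -1.0, 0.6]
width: 0.0871
gripper_force: 0.0
```

```bash
python3 go.py .446 .227 .14 5.3
```

```text
t 22.58 pos [0.4501 0.2289 0.2642] rpy [3.141e+00 1.000e-03 9.000e-02] F [ 0.6 -1.   0.6] w 0.0871
shares [-0.017  0.006  0.497] twist -0.0006 rows 2.9804888719636424
```

>>> arm_command([
  {"tx": -0.017, "ty": 0.006, "tz": 0.1, "twist": 0},
  {"tx": -0.017, "ty": 0.006, "tz": 0.2, "twist": 0},
  {"tx": -0.017, "ty": 0.006, "tz": 0.3, "twist": 0},
  {"tx": -0.017, "ty": 0.006, "tz": 0.36, "twist": 0},
  {"tx": -0.017, "ty": 0.006, "tz": 0.4, "twist": 0},
  {"tx": -0.017, "ty": 0.006, "tz": 0.43, "twist": 0},
  {"tx": -0.017, "ty": 0.006, "tz": 0.45, "twist": 0},
  {"tx": -0.017, "ty": 0.006, "tz": 0.46, "twist": 0},
])

```text
t: 23.25
eef_pos: [0.4459, 0.2271, 0.1494]
ee_rot: [3.142, -0.0, 0.091]
force: [0.5, -0.2, 0.4]
width: 0.0875
gripper_force: 0.0
```

```bash
python3 go.py .446 .227 .14 5.3
```

```text
t 23.25 pos [0.4459 0.2271 0.1494] rpy [ 3.142 -0.     0.091] F [ 0.5 -0.2  0.4] w 0.0875
shares [0.    0.    0.038] twist -0.0005 rows 0.22606658460991522
```

>>> arm_command([
  {"tx": 0, "ty": 0, "tz": 0.03, "twist": 0},
  {"tx": 0, "ty": 0, "tz": 0.04, "twist": 0},
  {"tx": 0, "ty": -0.02, "tz": 0.04, "twist": 0},
  {"tx": 0, "ty": -0.04, "tz": 0.04, "twist": 0},
  {"tx": 0, "ty": -0.06, "tz": 0.04, "twist": 0},
  {"tx": 0, "ty": -0.08, "tz": 0.04, "twist": 0},
  {"tx": 0, "ty": -0.1, "tz": 0.04, "twist": 0},
  {"tx": 0, "ty": -0.1, "tz": 0.04, "twist": 0},
])

```text
t: 23.92
eef_pos: [0.4436, 0.2528, 0.1399]
ee_rot: [-3.141, -0.001, 0.091]
force: [0.5, 0.2, -0.1]
width: 0.0876
gripper_force: 0.0
```

```bash
python3 go.py .446 .227 .14 5.3;  python3 scan.py | grep -E "panel|stored_b"
```

```text
t 23.92 pos [0.4436 0.2528 0.1399] rpy [-3.141e+00 -1.000e-03  9.100e-02] F [ 0.5  0.2 -0.1] w 0.0876
shares [ 0.     0.104 -0.   ] twist -0.0004 rows 0.6208955932487801
top panel 0.85 poly [[114, 155], [93, 158], [93, 198], [107, 196], [113, 191]] area 1181
top panel uv [([91.4, 189.1], 0.94)]
top stored_b 0.91 poly [[161, 133], [146, 147], [149, 206], [165, 198]] area 1188
top stored_b 0.62 poly [[132, 136], [118, 151], [120, 190], [135, 190]] area 807
top panel_top uv [([112.4, 192.0], 0.62)]
top panel_left uv [([98.6, 218.5], 0.79)]
top panel_right uv [([91.9, 155.7], 0.85), ([93.6, 221.4], 0.62)]
side panel 0.91 poly [[231, 130], [201, 137], [201, 153], [194, 157], [188, 143], [185, 143], [187, 165], [197, 162], [205, 145], [230, 140]] area 571
side panel 0.91 poly [[212, 194], [215, 237], [259, 258], [258, 213]] area 2136
side panel uv [([205.3, 160.6], 0.73)]
side stored_b 0.89 poly [[261, 145], [215, 153], [208, 182], [211, 183], [216, 174], [221, 175], [221, 180], [240, 176], [246, 166], [251, 166], [252, 172]] area 1289
side stored_b 0.65 poly [[250, 138], [205, 146], [199, 175], [204, 174], [215, 153], [246, 146]] area 638
side stored_b 0.63 poly [[231, 129], [201, 137], [198, 156], [192, 156], [189, 142], [184, 142], [186, 165], [197, 163], [205, 145], [230, 140]] area 606
side panel_top uv [([206.0, 131.7], 0.91), ([234.2, 201.5], 0.91), ([187.6, 166.1], 0.58)]
side panel_left uv [([187.0, 164.0], 0.87)]
side panel_right uv []
```

>>> arm_command([
  {"tx": 0, "ty": -0.03, "tz": 0, "twist": 0},
  {"tx": 0, "ty": -0.06, "tz": 0, "twist": 0},
  {"tx": 0, "ty": -0.085, "tz": -0.01, "twist": 0},
  {"tx": 0, "ty": -0.088, "tz": -0.04, "twist": 0},
  {"tx": 0, "ty": -0.088, "tz": -0.08, "twist": 0},
  {"tx": 0, "ty": -0.088, "tz": -0.12, "twist": 0},
  {"tx": 0, "ty": -0.088, "tz": -0.14, "twist": 0},
  {"tx": 0, "ty": -0.088, "tz": -0.14, "twist": 0},
])

```text
t: 25.38
eef_pos: [0.4422, 0.2744, 0.1767]
ee_rot: [-3.139, -0.003, 0.091]
force: [0.6, -0.2, 0.2]
width: 0.0875
gripper_force: 0.0
```

```bash
python3 go.py .5 .28 .176 5.3; python3 - <<'E'
from h import *
from station import *
rk=np.load("rk.npy")-[.004,0,0]
for c in("side",):
    cv2.imwrite(f"pics/b_{c}.png",grab_frame(c)[:,:,::-1])
    for d in regions_of("panel",c)[:6]:
        x=d['rect']
        if x[1]<160 and x[0]<215:
            ct=max(cv2.findContours(d['region'].astype(np.uint8),0,2)[0],key=cv2.contourArea);print(round(d['score'],2),cv2.approxPolyDP(ct,2,True)[:,0].tolist())
for z in(.015,.022,.03):
  for t in(-6,0,6):
    tt=np.radians(t);print(z,t,proj("side",pose(rk,slot(.06,[[-.004-np.sin(tt)*.128,y,z+np.cos(tt)*.128] for y in(.097,-.045)]))).round(1).tolist())
E
```

```text
t 25.38 pos [0.4422 0.2744 0.1767] rpy [-3.139e+00 -3.000e-03  9.100e-02] F [ 0.6 -0.2  0.2] w 0.0875
shares [ 0.232 -0.001  0.003] twist -0.0005 rows 1.392018119378449
0.71 [[230, 128], [185, 141], [187, 165], [196, 164], [205, 145], [228, 140]]
0.015 -6 [[185.9, 135.3], [232.0, 126.1]]
0.015 0 [[187.5, 138.6], [233.8, 129.2]]
0.015 6 [[189.2, 142.3], [235.6, 132.7]]
0.022 -6 [[186.0, 133.6], [232.4, 124.4]]
0.022 0 [[187.7, 136.9], [234.2, 127.5]]
0.022 6 [[189.4, 140.7], [236.0, 131.1]]
0.03 -6 [[186.2, 131.6], [232.8, 122.5]]
0.03 0 [[187.9, 135.0], [234.7, 125.6]]
0.03 6 [[189.6, 138.7], [236.5, 129.2]]
```

>>> arm_command([
  {"tx": 0.01, "ty": 0.005, "tz": 0.02, "twist": 0},
  {"tx": 0.035, "ty": 0.015, "tz": 0.035, "twist": 0},
  {"tx": 0.065, "ty": 0.026, "tz": 0.035, "twist": 0},
  {"tx": 0.1, "ty": 0.037, "tz": 0.035, "twist": 0},
  {"tx": 0.13, "ty": 0.048, "tz": 0.035, "twist": 0},
  {"tx": 0.17, "ty": 0.06, "tz": 0.035, "twist": 0},
  {"tx": 0.2, "ty": 0.07, "tz": 0.035, "twist": 0},
  {"tx": 0.23, "ty": 0.08, "tz": 0.035, "twist": 0},
], claw=0.3, grip_force=8)

```text
t: 26.15
eef_pos: [0.5012, 0.2583, 0.1654]
ee_rot: [3.141, 0.001, 0.09]
force: [-2.2, -1.8, 0.1]
width: 0.0399
gripper_force: 0.9
```

```bash
cat > c.py <<'E'
from h import *
from station import *
cv2.imwrite("pics/b.png",grab_frame("side")[:,:,::-1])
for d in regions_of("panel","side")[:6]:
    x=d['rect']
    if x[1]<160 and x[0]<225:
        ct=max(cv2.findContours(d['region'].astype(np.uint8),0,2)[0],key=cv2.contourArea);print(round(d['score'],2),cv2.approxPolyDP(ct,2,True)[:,0].tolist())
E
python3 go.py .5 .25 .17 5.3; python3 c.py
```

```text
t 26.15 pos [0.5012 0.2583 0.1654] rpy [3.141e+00 1.000e-03 9.000e-02] F [-2.2 -1.8  0.1] w 0.0399
shares [-0.008  0.033 -0.019] twist -0.0007 rows 0.22992137112281266
0.62 [[233, 129], [217, 132], [212, 140], [201, 136], [187, 141], [188, 167], [196, 166], [205, 145], [231, 141]]
```

>>> arm_command([
  {"tx": 0, "ty": 0.01, "tz": -0.016, "twist": 0},
  {"tx": 0, "ty": 0.02, "tz": -0.016, "twist": 0},
  {"tx": 0, "ty": 0.03, "tz": -0.016, "twist": 0},
  {"tx": 0, "ty": 0.04, "tz": -0.016, "twist": 0},
  {"tx": 0, "ty": 0.05, "tz": -0.016, "twist": 0},
  {"tx": 0, "ty": 0.055, "tz": -0.016, "twist": 0},
  {"tx": 0, "ty": 0.055, "tz": -0.016, "twist": 0},
  {"tx": 0, "ty": 0.055, "tz": -0.016, "twist": 0},
], claw=0, grip_force=12)

```text
t: 26.92
eef_pos: [0.5014, 0.2457, 0.1692]
ee_rot: [-3.141, 0.001, 0.091]
force: [1.2, 3.5, -9.0]
width: 0.0096
gripper_force: 10.6
```

```bash
python3 go.py .525 .25 .17 5.3; python3 c.py
```

```text
t 26.92 pos [0.5014 0.2457 0.1692] rpy [-3.141e+00  1.000e-03  9.100e-02] F [ 1.2  3.5 -9. ] w 0.0096
shares [ 0.095 -0.009 -0.003] twist -0.0006 rows 0.5749693857705181
0.6 [[232, 128], [219, 130], [210, 139], [200, 136], [188, 140], [188, 167], [195, 167], [206, 145], [231, 140]]
```

>>> arm_command([
  {"tx": 0.015, "ty": 0, "tz": 0, "twist": 0},
  {"tx": 0.03, "ty": 0, "tz": 0, "twist": 0},
  {"tx": 0.045, "ty": 0, "tz": 0, "twist": 0},
  {"tx": 0.06, "ty": 0, "tz": 0, "twist": 0},
  {"tx": 0.075, "ty": 0, "tz": 0, "twist": 0},
  {"tx": 0.09, "ty": 0, "tz": 0, "twist": 0},
  {"tx": 0.1, "ty": 0, "tz": 0, "twist": 0},
  {"tx": 0.1, "ty": 0, "tz": 0, "twist": 0},
], grip_force=18)

```text
t: 27.68
eef_pos: [0.5275, 0.2475, 0.1698]
ee_rot: [3.141, -0.0, 0.09]
force: [-1.7, -0.2, -2.0]
width: 0.0087
gripper_force: 17.7
```

```bash
python3 go.py .525 .25 .17 5.3; python3 c.py
```

```text
t 27.68 pos [0.5275 0.2475 0.1698] rpy [ 3.141 -0.     0.09 ] F [-1.7 -0.2 -2. ] w 0.0087
shares [-0.009 -0.011 -0.001] twist -0.0006 rows 0.08397920655089267
0.73 [[239, 130], [225, 131], [219, 138], [212, 134], [195, 137], [190, 164], [193, 166], [197, 163], [204, 145], [235, 139]]
```

>>> arm_command([
  {"tx": 0, "ty": -0.004, "tz": 0.008, "twist": 0},
  {"tx": 0, "ty": -0.008, "tz": 0.016, "twist": 0},
  {"tx": 0, "ty": -0.012, "tz": 0.024, "twist": 0},
  {"tx": 0, "ty": -0.016, "tz": 0.032, "twist": 0},
  {"tx": 0, "ty": -0.02, "tz": 0.04, "twist": 0},
  {"tx": 0, "ty": -0.02, "tz": 0.04, "twist": 0},
  {"tx": 0, "ty": -0.02, "tz": 0.04, "twist": 0},
  {"tx": 0, "ty": -0.02, "tz": 0.04, "twist": 0},
], grip_force=25)

```text
t: 28.45
eef_pos: [0.525, 0.2491, 0.1621]
ee_rot: [3.137, 0.002, 0.091]
force: [-11.2, -15.0, 25.3]
width: 0.0089
gripper_force: 29.0
```

```bash
python3 go.py .525 .25 .17 5.3; python3 c.py
```

```text
t 28.45 pos [0.525  0.2491 0.1621] rpy [3.137e+00 2.000e-03 9.100e-02] F [-11.2 -15.   25.3] w 0.0089
shares [ 0.    -0.004 -0.032] twist -0.0005 rows 0.19061490327170524
0.7 [[239, 132], [228, 131], [223, 132], [218, 138], [209, 135], [195, 139], [191, 148], [190, 167], [196, 167], [206, 146], [234, 140]]
```

>>> arm_command([
  {"tx": 0, "ty": 0, "tz": -0.005, "twist": 0},
  {"tx": 0, "ty": 0, "tz": -0.005, "twist": 0},
  {"tx": 0, "ty": 0, "tz": -0.005, "twist": 0},
  {"tx": 0, "ty": 0, "tz": -0.005, "twist": 0},
  {"tx": 0, "ty": 0, "tz": -0.03, "twist": 0},
  {"tx": 0, "ty": 0, "tz": -0.08, "twist": 0},
  {"tx": 0, "ty": 0, "tz": -0.12, "twist": 0},
  {"tx": 0, "ty": 0, "tz": -0.14, "twist": 0},
], claw=0.4)

```text
t: 29.22
eef_pos: [0.5271, 0.2534, 0.1966]
ee_rot: [-3.14, -0.002, 0.091]
force: [1.1, 0.2, -0.1]
width: 0.035
gripper_force: 0.0
```

```bash
python3 go.py .528 .245 .2 -84.7; python3 c.py; python3 scan.py | grep -E "^top|stored_b"
```

```text
t 29.22 pos [0.5271 0.2534 0.1966] rpy [-3.14e+00 -2.00e-03  9.10e-02] F [ 1.1  0.2 -0.1] w 0.035
shares [ 0.001  0.034 -0.014] twist 0.4996 rows 0.2172630140946893
0.94 [[239, 132], [231, 131], [194, 140], [190, 166], [196, 165], [206, 145], [236, 139]]
top panel 0.7 poly [[103, 188], [94, 188], [92, 192], [95, 216], [105, 208]] area 345
top panel uv [([92.5, 185.3], 0.57)]
top stored_b 0.97 poly [[161, 133], [145, 146], [148, 206], [165, 199]] area 1246
top stored_b 0.89 poly [[132, 136], [128, 138], [129, 185], [119, 186], [121, 211], [135, 205]] area 682
top panel_top uv [([98.9, 175.0], 0.86)]
top panel_left uv [([98.2, 215.7], 0.65)]
top panel_right uv []
top stored_c uv [([120.9, 181.9], 0.91), ([148.6, 177.2], 0.86)]
side stored_b 0.92 poly [[249, 138], [204, 146], [199, 174], [202, 175], [211, 164], [215, 153], [247, 145]] area 626
side stored_b 0.73 poly [[261, 145], [214, 154], [210, 161], [209, 183], [219, 173], [221, 180], [241, 176], [250, 166], [252, 173]] area 1301
side stored_b 0.28 poly [[239, 132], [195, 138], [189, 167], [197, 167], [205, 146], [235, 139]] area 692
```

>>> arm_command([
  {"tx": 0.003, "ty": 0.07, "tz": -0.06, "twist": 0},
  {"tx": 0.003, "ty": 0.07, "tz": -0.06, "twist": 0.08},
  {"tx": 0.003, "ty": 0.07, "tz": -0.06, "twist": 0.12},
  {"tx": 0.003, "ty": 0.07, "tz": -0.06, "twist": 0.16},
  {"tx": 0.003, "ty": 0.07, "tz": -0.06, "twist": 0.2},
  {"tx": 0.003, "ty": 0.07, "tz": -0.06, "twist": 0.24},
  {"tx": 0.003, "ty": 0.07, "tz": -0.06, "twist": 0.27},
  {"tx": 0.003, "ty": 0.07, "tz": -0.06, "twist": 0.3},
], claw=1)

```text
t: 30.78
eef_pos: [0.5286, 0.2352, 0.2099]
ee_rot: [-3.141, 0.0, -0.791]
force: [0.9, -0.8, -1.0]
width: 0.0827
gripper_force: 0.0
```

```bash
python3 go.py .528 .235 .185 -84.7
```

```text
t 30.78 pos [0.5286 0.2352 0.2099] rpy [-3.141  0.    -0.791] F [ 0.9 -0.8 -1. ] w 0.0827
shares [-0.001  0.002  0.099] twist 0.2189 rows 0.5961700136016507
```

>>> arm_command([
  {"tx": 0, "ty": 0, "tz": 0, "twist": 0.04},
  {"tx": 0, "ty": 0, "tz": 0, "twist": 0.08},
  {"tx": 0, "ty": 0, "tz": 0, "twist": 0.12},
  {"tx": 0, "ty": 0, "tz": 0.02, "twist": 0.16},
  {"tx": 0, "ty": 0, "tz": 0.05, "twist": 0.2},
  {"tx": 0, "ty": 0, "tz": 0.08, "twist": 0.219},
  {"tx": 0, "ty": 0, "tz": 0.1, "twist": 0.219},
  {"tx": 0, "ty": 0, "tz": 0.1, "twist": 0.219},
])

```text
t: 31.45
eef_pos: [0.528, 0.2348, 0.1837]
ee_rot: [3.14, -0.001, -1.47]
force: [0.6, 0.9, 0.2]
width: 0.0877
gripper_force: 0.0
```

```bash
python3 go.py .528 .2415 .169 -84.7
```

```text
t 31.45 pos [0.528  0.2348 0.1837] rpy [ 3.14e+00 -1.00e-03 -1.47e+00] F [0.6 0.9 0.2] w 0.0877
shares [-0.027 -0.003  0.059] twist 0.0026 rows 0.38706447040417435
```

>>> arm_command([
  {"tx": -0.01, "ty": 0, "tz": 0.015, "twist": 0.002},
  {"tx": -0.02, "ty": 0, "tz": 0.03, "twist": 0.002},
  {"tx": -0.026, "ty": 0, "tz": 0.045, "twist": 0.002},
  {"tx": -0.03, "ty": 0, "tz": 0.055, "twist": 0.002},
  {"tx": -0.033, "ty": 0, "tz": 0.062, "twist": 0.002},
  {"tx": -0.035, "ty": 0, "tz": 0.067, "twist": 0.002},
  {"tx": -0.035, "ty": 0, "tz": 0.067, "twist": 0.002},
  {"tx": -0.035, "ty": 0, "tz": 0.067, "twist": 0.002},
])

```text
t: 32.12
eef_pos: [0.5275, 0.2434, 0.1687]
ee_rot: [3.141, -0.001, -1.478]
force: [-2.7, -2.6, 6.1]
width: 0.0877
gripper_force: 3.0
```

>>> arm_command([
  {"tx": -0.003, "ty": 0, "tz": 0.005, "twist": 0},
  {"tx": -0.006, "ty": 0, "tz": 0.01, "twist": 0},
  {"tx": -0.008, "ty": 0, "tz": 0.014, "twist": 0},
  {"tx": -0.008, "ty": 0, "tz": 0.016, "twist": 0},
  {"tx": -0.008, "ty": 0, "tz": 0.016, "twist": 0},
  {"tx": -0.008, "ty": 0, "tz": 0.016, "twist": 0},
  {"tx": -0.008, "ty": 0, "tz": 0.016, "twist": 0},
  {"tx": -0.008, "ty": 0, "tz": 0.016, "twist": 0},
])

```text
t: 32.78
eef_pos: [0.5274, 0.2435, 0.1678]
ee_rot: [-3.141, -0.003, -1.478]
force: [-9.9, -11.1, 28.7]
width: 0.0881
gripper_force: 14.3
```

```bash
python3 -c "
from station import get_state;print(get_state()['moment'])"; python3 c.py; python3 scan.py | grep -E "stored_b"
```

```text
[-4.01414892  4.16843293  0.02852674]
0.69 [[239, 132], [206, 136], [202, 140], [195, 139], [190, 168], [196, 166], [204, 146], [236, 139]]
top stored_b 0.84 poly [[132, 136], [118, 150], [121, 210], [135, 203]] area 1089
top stored_b 0.73 poly [[162, 132], [145, 146], [148, 207], [165, 200]] area 1250
side stored_b 0.88 poly [[260, 145], [216, 153], [209, 181], [217, 173], [226, 179], [241, 175], [247, 166], [253, 167]] area 1159
side stored_b 0.59 poly [[249, 139], [205, 146], [200, 173], [214, 153], [247, 145]] area 552
```

>>> arm_command([
  {"tx": 0.01, "ty": 0, "tz": -0.04, "twist": 0},
  {"tx": 0.01, "ty": 0.02, "tz": -0.08, "twist": 0},
  {"tx": 0.01, "ty": 0.06, "tz": -0.08, "twist": 0},
  {"tx": 0.01, "ty": 0.1, "tz": -0.08, "twist": 0},
  {"tx": 0.01, "ty": 0.15, "tz": -0.08, "twist": 0},
  {"tx": 0.01, "ty": 0.18, "tz": -0.08, "twist": 0},
  {"tx": 0.01, "ty": 0.19, "tz": -0.08, "twist": 0},
  {"tx": 0.01, "ty": 0.19, "tz": -0.08, "twist": 0},
], claw=0)

```text
t: 34.35
eef_pos: [0.4795, 0.2391, 0.1841]
ee_rot: [3.142, 0.0, -1.477]
force: [0.7, -0.6, 0.5]
width: 0.0396
gripper_force: 0.0
```

>>> arm_command([
  {"tx": 0, "ty": 0, "tz": 0, "twist": 0},
  {"tx": 0, "ty": 0, "tz": 0, "twist": 0},
  {"tx": 0, "ty": 0, "tz": 0, "twist": 0},
  {"tx": 0, "ty": 0, "tz": 0.02, "twist": 0},
  {"tx": -0.005, "ty": 0, "tz": 0.04, "twist": 0},
  {"tx": -0.007, "ty": 0, "tz": 0.055, "twist": 0},
  {"tx": -0.01, "ty": 0, "tz": 0.065, "twist": 0},
  {"tx": -0.01, "ty": 0, "tz": 0.07, "twist": 0},
])

```text
t: 35.02
eef_pos: [0.4808, 0.2407, 0.1678]
ee_rot: [-3.141, -0.002, -1.478]
force: [-5.7, -6.1, 21.8]
width: 0.0007
gripper_force: 11.0
```

>>> arm_command([
  {"tx": 0, "ty": 0, "tz": 0.003, "twist": 0},
  {"tx": -0.002, "ty": 0, "tz": 0.006, "twist": 0},
  {"tx": -0.004, "ty": 0, "tz": 0.01, "twist": 0},
  {"tx": -0.004, "ty": 0, "tz": 0.012, "twist": 0},
  {"tx": -0.004, "ty": 0, "tz": 0.012, "twist": 0},
  {"tx": -0.004, "ty": 0, "tz": 0.012, "twist": 0},
  {"tx": -0.004, "ty": 0, "tz": 0.012, "twist": 0},
  {"tx": -0.004, "ty": 0, "tz": 0.012, "twist": 0},
])

```text
t: 35.68
eef_pos: [0.4808, 0.2406, 0.1674]
ee_rot: [-3.139, -0.003, -1.477]
force: [-9.9, -11.5, 32.9]
width: 0.0004
gripper_force: 16.8
```

>>> arm_command([
  {"tx": 0.012, "ty": 0, "tz": -0.05, "twist": 0},
  {"tx": 0.012, "ty": -0.05, "tz": -0.08, "twist": 0},
  {"tx": 0.012, "ty": -0.15, "tz": -0.08, "twist": 0},
  {"tx": 0.012, "ty": -0.25, "tz": -0.08, "twist": 0},
  {"tx": 0.012, "ty": -0.33, "tz": -0.08, "twist": 0},
  {"tx": 0.012, "ty": -0.37, "tz": -0.08, "twist": 0},
  {"tx": 0.01, "ty": -0.38, "tz": -0.06, "twist": 0},
  {"tx": 0.005, "ty": -0.38, "tz": -0.04, "twist": 0},
])

```text
t: 36.35
eef_pos: [0.5748, 0.2498, 0.1724]
ee_rot: [3.141, -0.0, -1.48]
force: [-1.3, -0.9, -0.5]
width: 0.0001
gripper_force: 0.0
```

>>> arm_command([
  {"tx": 0, "ty": 0, "tz": 0.01, "twist": 0},
  {"tx": -0.002, "ty": 0, "tz": 0.018, "twist": 0},
  {"tx": -0.003, "ty": 0, "tz": 0.024, "twist": 0},
  {"tx": -0.004, "ty": 0, "tz": 0.03, "twist": 0},
  {"tx": -0.005, "ty": 0, "tz": 0.036, "twist": 0},
  {"tx": -0.005, "ty": 0, "tz": 0.04, "twist": 0},
  {"tx": -0.005, "ty": 0, "tz": 0.04, "twist": 0},
  {"tx": -0.005, "ty": 0, "tz": 0.04, "twist": 0},
])

```text
t: 37.02
eef_pos: [0.5741, 0.2498, 0.1676]
ee_rot: [-3.14, -0.002, -1.477]
force: [-9.3, -7.9, 23.4]
width: 0.0007
gripper_force: 11.5
```

>>> arm_command([
  {"tx": 0.005, "ty": 0, "tz": -0.05, "twist": 0},
  {"tx": 0.005, "ty": 0, "tz": -0.12, "twist": 0},
  {"tx": 0.005, "ty": 0, "tz": -0.25, "twist": 0},
  {"tx": 0.005, "ty": 0, "tz": -0.4, "twist": 0},
  {"tx": 0.005, "ty": 0, "tz": -0.5, "twist": 0},
  {"tx": 0.005, "ty": 0, "tz": -0.55, "twist": 0},
  {"tx": 0.005, "ty": 0, "tz": -0.55, "twist": 0},
  {"tx": 0.005, "ty": 0, "tz": -0.55, "twist": 0},
])

```text
t: 37.68
eef_pos: [0.5744, 0.2504, 0.302]
ee_rot: [-3.14, 0.002, -1.478]
force: [-0.0, -0.2, 0.4]
width: 0.0005
gripper_force: 0.0
```

```bash
python3 c.py; python3 scan.py | grep -E "stored_b|^top"; python3 - <<'E'
from h import *
from station import get_state
print(get_state()['t'])
rk=np.load("rk.npy")-[.004,0,0]
for x0 in(.06,0,-.06): print(x0,proj("side",pose(rk,slot(x0,[[0,.071,.128],[0,-.071,.128]]))).round(1).tolist(),proj("top",pose(rk,slot(x0,[[0,.071,.128],[0,-.071,.128]]))).round(1).tolist())
E
```

```text
0.94 [[238, 132], [231, 131], [195, 139], [190, 167], [197, 165], [204, 146], [234, 140], [238, 137]]
top panel 0.74 poly [[102, 141], [93, 151], [91, 163], [95, 216], [105, 209]] area 888
top panel uv [([92.5, 184.4], 0.91)]
top stored_b 0.89 poly [[132, 137], [119, 150], [120, 211], [133, 207], [136, 200]] area 1096
top stored_b 0.72 poly [[161, 133], [144, 148], [147, 154], [148, 207], [165, 200]] area 1240
top panel_top uv [([101.0, 176.5], 0.65)]
top panel_left uv [([99.6, 213.4], 0.76), ([147.4, 178.2], 0.36)]
top panel_right uv [([92.5, 155.2], 0.82)]
top stored_c uv [([121.7, 179.5], 0.8), ([149.0, 177.2], 0.68)]
side stored_b 0.72 poly [[250, 138], [205, 147], [199, 174], [204, 174], [215, 152], [246, 146]] area 583
side stored_b 0.71 poly [[261, 144], [215, 153], [209, 181], [217, 174], [222, 180], [239, 177], [246, 167], [250, 167], [252, 172]] area 1314
38.5833
0.06 [[195.4, 139.4], [240.4, 130.1]] [[101.1, 209.2], [100.1, 139.4]]
0 [[203.2, 146.7], [249.6, 136.7]] [[131.7, 207.1], [129.9, 137.6]]
-0.06 [[211.7, 154.6], [259.5, 143.9]] [[162.1, 205.0], [159.6, 135.8]]
```

```bash
python3 -c "
from station import job_done;print(job_done())"
```

```text
the job is handed in; nothing more can be done
None
```

The vented panel is in the empty slot, let go and handed in at about 38.6 s. Pressing each end stopped level at about 167.5 mm, the expected home height, and the final camera corners line up with the stored panels. I got no verdict back. On the way it tipped onto the next stored panel and I had to stand it up again; in the pictures that stored panel had not visibly moved.

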